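# Lay the small PC on its side and open it for repair

### The arm

A 6-joint arm with a two-finger parallel gripper is mounted at the origin on the work surface. World frame = base frame: x ahead of the robot, y to its left, z up, the work surface at z = 0. Lengths are in mm, angles in rad, forces in N, time in s.
With the tool pointing down it reaches from about 250 to 725 mm from the base axis. Payload 4 kg.
Tool frame: the origin (TCP) lies between the finger pads; the fingertips stand 19 mm ahead of it and the grasp point (between the pads) is the TCP; z points along the fingers, y is the direction in which the jaws open and shut (so a half turn about z gives the same grasp; the last joint's range is limited). The gripper opens to 85 mm and grips with 20 to 120 N. Pads are 22 mm wide; open, the fingers measure 114 mm over their backs; the gripper's body (76 mm by 85 mm) begins 54 mm behind the grasp point. The pads swing forward as they close: fully open they stand 13 mm farther back than shut.
Start: joints at [-1.175, 0.241, 0.005, 1.335, 0, 1.571], TCP at [192.771, -461.344, 225.706] pointing down, gripper open.
Joint ranges: [-2.72, 2.72], [-1.05, 1.87], [-1.09, 1.28], [-1.99, 2.15], [-1.42, 1.44], [-3.14, 3.14]. Speed limits (rad/s): [2.79, 2.79, 3.14, 3.14, 3.14, 3.14].

### API

Orientations are given as a unit quaternion [x, y, z, w].
In Python, from cell import status, vision, ticket gives the robot as it stands. The module is installed in compiled form; this text tells all that it offers.
- The arm moves only by the tool drive_tool, never from a script. Its argument "targets" is a list that holds one entry, the list of rows, each a list of 7 numbers: the turn, a rotation vector about the tool's x, y, z in degrees, then the shift along the tool's x, y, z in cm, then the closure in counts, from 0 (fully open) to 255 (shut). A call has 1 to 8 rows; each row is the pose to reach, as a shift and turn from the pose measured when the call began, along the tool's axes at that moment; what a row does not reach only later rows make up. A row lasts 1/8 s, in which the tool goes at most 62.5 mm and 10.7 degrees, less where a joint would pass 70% of its speed; a pose out of reach is approached as far as the arm can. A call with a gripper value outside its range is refused whole. The fingers move at their own pace and stop on an object; "force" is the grip in N (left out, the last holds). Time passes only in rows, so rows that repeat a pose let the fingers close. It gives the time, the measured TCP pose, the force and the opening at its end, in the units of the state.
- status.sense(): the state, without advancing time (a new reading comes with each control period).
- vision.snapshot(name): name is "scene" or "top" or "wrist"; returns (picture, depth): 480x640x3 uint8, red, green, blue; 480x640 float32, mm along the optical axis (not along the pixel's ray), 0 where there is no reading.
- vision.get_calibration(name): a dict with "fx", "fy", "cx", "cy" (pixels), "distortion" ([k1, k2, p1, p2, k3] as OpenCV has them; the pictures are not rectified), "T" (4x4, takes a point from camera to world coordinates); the wrist camera has in their place "hand_eye" (4x4, takes a point from camera to tool coordinates, whose origin is the TCP and whose axes are the flange's). Camera axes: x right, y down, z forward; pixel columns grow to the right and rows downward; lengths in mm; the calibration is good to about 2 mm. A picture is of the moment at which its call begins: read the wrist's pose just before it. get_calibration takes no time and is no camera call.
- ticket.close_job(): hands the job in, once; it reports no verdict.
The state is a dict: "time": time; "q": joint angles; "qvel": joint speeds; "tau": joint torques, N m; "tool_pos": TCP position; "orientation": TCP orientation; "contact_force": force on the tool from outside, world axes, zero at the start; "wrist_torque": the same for the moment, N m; "width": opening from 0.0 (shut) to 1.0 (fully open).
Only numpy, scipy, OpenCV 4.12 (cv2) and the standard library are available. Lean on these libraries where they do the work, as an engineer would, in place of code of your own. Each camera call takes 0.05 s, during which the arm holds its last target.

### The job

Get the small PC that stands beside the bench riser ready to be worked on: put the multimeter and the loose hard drive from the mat next to it into the steel tray, then tip the PC over where it stands, without dragging it away, so that it lies flat on the mat with its hinged service cover on top. Then swing the cover up until it stands about upright, and leave it open. Do not let the PC strike the multimeter or the drive, leave the other things on the bench where they are, and do not bump the riser.

Things in the scene. Friction and masses are not known exactly. Their poses are not given: they have to be found in the camera images.
- pc: Small beige and grey PC chassis, a closed box 95 mm thick (its y), 190 deep (x, front bezel at -x), 200 high (z); 0.9 kg, centre of mass near its middle, too thick to grip. It starts upright; origin at the centre of its underside. Its +y side, facing the riser, is the service cover: tipped towards its own -y it lands cover up. Past about 26 degrees it falls by itself.
- pc_edge (a point): Middle of the lower edge of the PC's closed (-y) side, the edge it tips over: 47.5 mm from the middle of its underside.
- cover (a joint): Opening angle of the service cover, a 4 mm sheet 186 x 194 mm that is the PC's +y side, hinged along the PC's top edge (axis along the PC's x). 0 shut, 1.57 square to the PC's side, stop at 1.9. It grows as the lower edge, with the handle, swings outward. No catch; a stiff hinge (0.19 N m) holds it at any angle.
- cover_handle (a point): Middle of the grip bar of the cover's handle: a round bar of 10 mm diameter, 100 mm long along the PC's x, 166 mm from the hinge, centre line 35 mm off the cover's face (30 mm free below the bar). PC upright: 34 mm above its underside; PC lying: about 130 mm above the mat. Axes: those of the cover (the PC's while shut).
- cover_hinge (a point): Middle of the cover's hinge axis, at the PC's upper edge on the cover side; its axes turn with the cover.
- riser: Fixed wooden riser with an oscilloscope; origin under its middle, on the mat (mat top at z = 4 mm). Board 340 mm deep (its x), 400 long (y), underside 285 and top 303 mm above the mat; scope on top to 475 mm. The PC's cover face stands 17 to 33 mm beyond the board's y = -200 mm end, which hinders reaching in from straight above. Under the board the first 130 mm are empty.
- meter: Dark grey handheld multimeter lying on its back, 145 mm long (its x), 62 mm wide (its y), 30 mm thick plus a dial knob to 34 mm; grey display window at +x, white dial pointer. Origin at the centre of its underside. 0.28 kg.
- drive: Bare aluminium hard drive standing on its long edge: 147 mm long (its x), 26 mm thick (its y), 102 mm high. Origin at the centre of its underside. 0.55 kg.
- tray: Fixed open steel tray at the right, outside 280 mm (its x) by 230 mm (its y), 40 mm high, walls 4 mm, floor 4 mm thick; origin at the centre of its underside. Empty; it must take both the multimeter and the drive, lying or standing.
- spraycan: Bystander: plain metal spray can with black top, 65 mm diameter, 190 mm tall, origin at its underside.
- mug: Bystander: white mug, 80 mm diameter, 95 mm tall, origin at its underside.
- screwdriver: Bystander: black-handled screwdriver, 200 mm long along its x, lying between the PC's landing place and the tray.
- mouse: Bystander: grey computer mouse, 108 x 60 x 36 mm, lying in front of the PC.
- adapter: Bystander: black power adapter block, 125 x 54 x 32 mm, lying behind the PC.

How it is judged:
By the outcome, as a careful person would: the job done as asked, in the order asked, and still so for the second after the job is handed in, with the robot touching nothing.
It also fails if it takes over 72 s, if anything falls off the work surface, if the arm or the gripper's body presses on something with over 40 N, if the wrist force passes 120 N, or if a joint passes its speed limit or range.

## Working session

There is one attempt and no reset: what is moved stays moved. The work goes in short steps, Python scripts to look and compute and a tool call to move; the robot and the scene stay as the last step left them, time stands still between calls to the robot, and variables do not carry over. Pictures are saved under pics/ and viewed, and the job is handed in when it is done.

Besides the shell and the picture viewer there is one more tool, called after ">>>" as name(argument=value, ...) on one line, values as JSON. drive_tool: Moves the arm, as the interface text tells. Its arguments: {"type":"object","properties":{"targets":{"type":"array","items":{"type":"array","items":{"type":"array","items":{"type":"number"}}}},"force":{"type":"number"}},"required":["targets"]}

```bash
ls; mkdir -p pics; python3 - <<'E'
from cell import status, vision
import cv2, numpy as np
np.set_printoptions(suppress=True, precision=4)
print(status.sense())
for n in ("scene","top","wrist"):
    c=vision.get_calibration(n); print(n,c)
for n in ("scene","top"):
    p,d=vision.snapshot(n); cv2.imwrite(f"pics/{n}0.png",p[:,:,::-1]); np.save(f"pics/{n}0_d.npy",d); np.save(f"pics/{n}0_p.npy",p)
E
```

```text
pics
{'time': 0.0, 'q': array([-1.175 ,  0.2414,  0.0037,  1.3352, -0.    ,  1.5708]), 'qvel': array([-0.001 , -0.001 , -0.0012, -0.002 , -0.0025,  0.001 ]), 'tau': array([  0.0001, -37.2318,  25.2406,   0.0169,   0.    ,   0.    ]), 'tool_pos': array([ 192.5243, -460.7454,  224.8088]), 'orientation': array([ 0.9805,  0.1966, -0.0002, -0.001 ]), 'contact_force': array([-0.6761, -0.0447, -0.7637]), 'wrist_torque': array([ 0.0504,  0.0171, -0.0108]), 'width': 1.0020280966791375}
scene {'fx': 501.48221120952206, 'fy': 501.48221120952206, 'cx': 320.3556855981538, 'cy': 240.0189295464042, 'distortion': array([-0.1248,  0.    ,  0.    ,  0.    ,  0.    ]), 'T': array([[   0.9998,    0.0179,    0.0066,  546.4187],
       [   0.012 ,   -0.8571,    0.5149, -480.4447],
       [   0.0149,   -0.5148,   -0.8572, 1050.1289],
       [   0.    ,    0.    ,    0.    ,    1.    ]])}
top {'fx': 621.6866781877073, 'fy': 621.6866781877073, 'cx': 319.9360493055889, 'cy': 238.8849508385592, 'distortion': array([-0.085,  0.   ,  0.   ,  0.   ,  0.   ]), 'T': array([[  -0.0407,   -0.9773,    0.208 ,  221.7045],
       [  -0.9992,    0.039 ,   -0.0124,   94.1838],
       [   0.0041,   -0.2084,   -0.978 , 1765.0618],
       [   0.    ,    0.    ,    0.    ,    1.    ]])}
wrist {'fx': 345.42685425342484, 'fy': 345.42685425342484, 'cx': 313.4715896333756, 'cy': 243.07210089881542, 'distortion': array([-0.0168,  0.    ,  0.    ,  0.    ,  0.    ]), 'hand_eye': array([[  -0.0005,   -0.9495,   -0.3137,   80.0425],
       [   1.    ,   -0.0004,   -0.0002,   -1.3487],
       [   0.0001,   -0.3137,    0.9495, -148.8432],
       [   0.    ,    0.    ,    0.    ,    1.    ]])}
```

View pics/scene0.png

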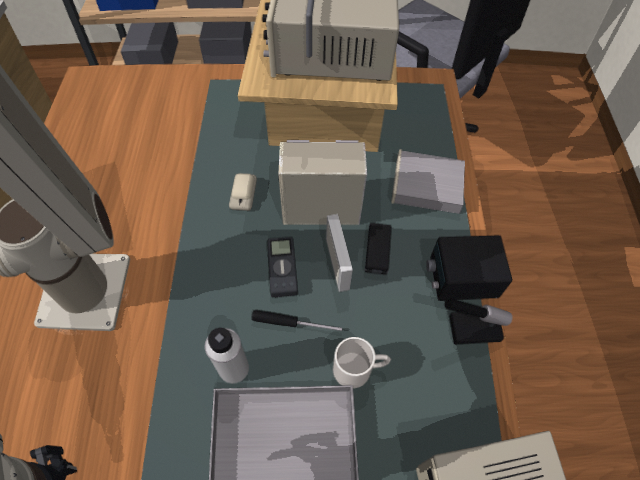

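View pics/top0.png

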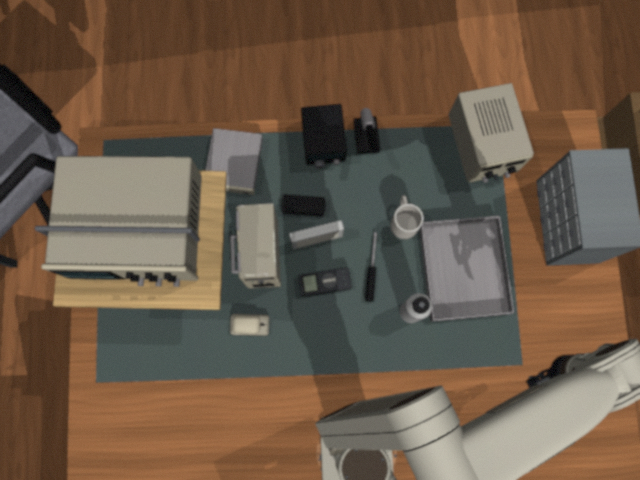

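The scene view shows the PC at (322,183), the meter at (282,266), the drive at (339,255), the adapter at (378,248), the screwdriver at (300,322), the can, the mug and the tray at (285,435). The top view agrees. Next I'll deproject the depth to get world positions.

```bash
cat > h.py <<'E'
import numpy as np, cv2
from scipy.spatial.transform import Rotation as R
from cell import status, vision
np.set_printoptions(suppress=True, precision=3)
def cloud(name,d,T=None):
    c=vision.get_calibration(name)
    K=np.array([[c["fx"],0,c["cx"]],[0,c["fy"],c["cy"]],[0,0,1]])
    v,u=np.mgrid[0:480,0:640]
    uv=np.stack([u,v],-1).reshape(-1,1,2).astype(np.float64)
    n=cv2.undistortPoints(uv,K,np.array(c["distortion"],float)).reshape(480,640,2)
    P=np.concatenate([n*d[...,None],d[...,None]],-1).astype(float)
    if T is None: T=c["T"]
    W=P@T[:3,:3].T+T[:3,3]; W[d<=0]=np.nan
    return W
def toolT(s):
    T=np.eye(4);T[:3,:3]=R.from_quat(s["orientation"]).as_matrix();T[:3,3]=s["tool_pos"];return T
def snap(name,tag):
    s=status.sense(); p,d=vision.snapshot(name)
    cv2.imwrite(f"pics/{tag}.png",p[:,:,::-1])
    T=toolT(s)@vision.get_calibration("wrist")["hand_eye"] if name=="wrist" else None
    return p,cloud(name,d,T),s
def st():
    s=status.sense()
    print("t",round(s["time"],2),"tcp",s["tool_pos"],"q",s["q"],"F",s["contact_force"],"w",round(s["width"],3)); 
    print(R.from_quat(s["orientation"]).as_matrix())
    return s
def rel(s,pos,Rt):
    """relative turn deg, shift cm from state to target"""
    R0=R.from_quat(s["orientation"])
    rv=np.degrees((R0.inv()*R.from_matrix(Rt)).as_rotvec()); sh=R0.inv().apply(np.array(pos)-s["tool_pos"])/10
    return rv,sh
E
python3 - <<'E'
from h import *
for n in ("scene","top"):
    W=cloud(n,np.load(f"pics/{n}0_d.npy")); p=np.load(f"pics/{n}0_p.npy")
    # ortho image x:150..900 , y:-750..450 , 1.5mm/px -> cols = y
    ok=np.isfinite(W[...,2])
    H=np.full((540,800),-1.0); C=np.zeros((540,800,3),np.uint8)
    c=((450-W[...,1])/1.5); r=((900-W[...,0])/1.5)
    m=ok&(c>=0)&(c<799)&(r>=0)&(r<539)
    idx=np.argsort(W[...,2][m]); rr=r[m][idx].astype(int);cc=c[m][idx].astype(int)
    H[rr,cc]=W[...,2][m][idx]; C[rr,cc]=p[m][idx]
    C=C[:,:,::-1].copy()
    for k in range(0,540,1):
        pass
    for x in range(200,900,100):
        cv2.line(C,(0,int((900-x)/1.5)),(799,int((900-x)/1.5)),(0,255,255),1);cv2.putText(C,str(x),(0,int((900-x)/1.5)),0,.4,(255,255,255))
    for y in range(-700,450,100):
        cv2.line(C,(int((450-y)/1.5),0),(int((450-y)/1.5),539),(0,255,255),1);cv2.putText(C,str(y),(int((450-y)/1.5),535),0,.4,(255,255,255))
    cv2.imwrite(f"pics/ortho_{n}.png",C)
    mat=(W[...,2]<30)&(W[...,0]>400)&(W[...,0]<600)&(abs(W[...,1]+150)<250)
    print(n,np.nanmedian(W[...,2][mat]))
E
```

```text
scene 6.072274430988841
top 6.861778050950534
```

View pics/ortho_scene.png

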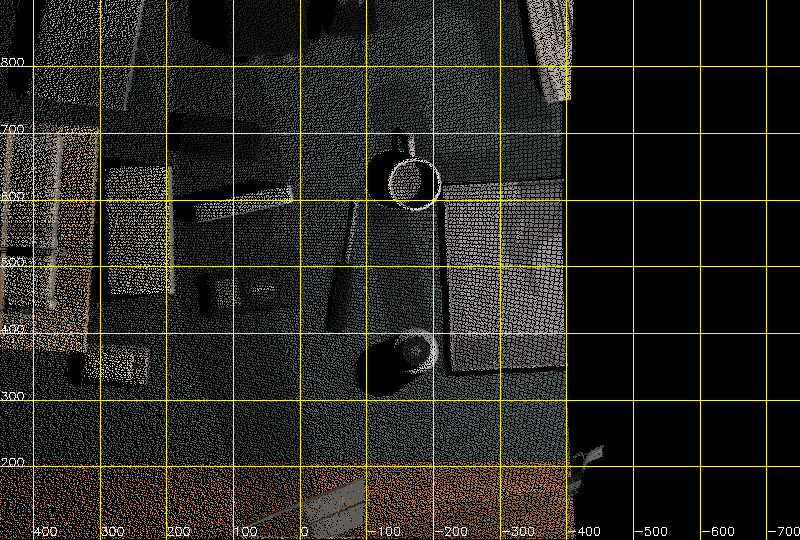

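View pics/ortho_top.png

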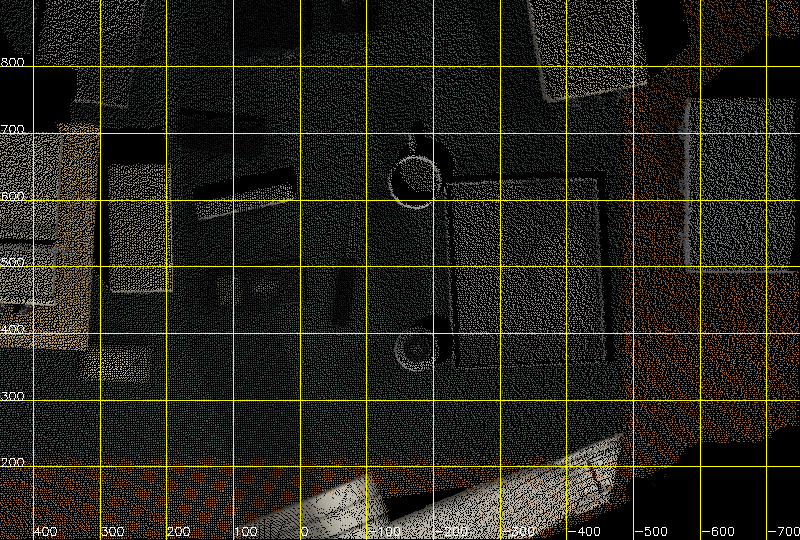

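The ortho maps are consistent with the sizes given: PC top at x 462–652, y 193–290, and the adapter just outside the landing zone. Next I'll fit rectangles to each object.

```bash
python3 - <<'E'
from h import *
obj={"pc":((440,670),(170,300),(190,225)),"drive":((550,650),(-20,190),(90,120)),"meter":((400,520),(-20,190),(24,45)),
"adapter":((640,760),(30,230),(22,45)),"board":((340,740),(280,360),(290,320)),"tray":((320,660),(-480,-190),(36,52)),
"mouse":((310,400),(210,340),(20,50)),"handle":((440,670),(286,345),(20,60)),"can":((320,430),(-230,-120),(180,205)),"mug":((570,680),(-230,-120),(90,110)),"scr":((390,620),(-100,-20),(13,50))}
for n,off in (("scene",2.1),("top",2.9)):
    W=cloud(n,np.load(f"pics/{n}0_d.npy")); 
    for k,(a,b,c) in obj.items():
        m=(W[...,0]>a[0])&(W[...,0]<a[1])&(W[...,1]>b[0])&(W[...,1]<b[1])&(W[...,2]>c[0])&(W[...,2]<c[1])
        if m.sum()<30: print(n,k,"few",m.sum()); continue
        r,cc=np.where(m)
        nn,lab,stt,_=cv2.connectedComponentsWithStats(m.astype(np.uint8))
        big=1+np.argmax(stt[1:,4]); mm=lab==big
        P=W[mm]; rect=cv2.minAreaRect(P[:,:2].astype(np.float32))
        print(n,k,mm.sum(),"c",np.round(rect[0],1),"sz",np.round(rect[1],1),"ang",round(rect[2],1),"z",np.round(np.median(P[:,2])-off,1),"min/max",np.round(P[:,:2].min(0)),np.round(P[:,:2].max(0)))
E
```

```text
scene pc 3234 c [554.4 240.7] sz [191.1 101. ] ang 1.0 z 201.4 min/max [459. 189.] [650. 293.]
scene drive 759 c [594.4  83.9] sz [ 28.  147.4] ang 12.6 z 102.7 min/max [568.  10.] [622. 158.]
scene meter 1495 c [466.  65.] sz [ 62.2 145.3] ang 6.9 z 32.4 min/max [428. -10.] [504. 139.]
scene adapter 1079 c [691.7 116.5] sz [128.   54.6] ang 83.1 z 32.9 min/max [658.  53.] [725. 182.]
scene board 3289 c [542.2 336.2] sz [ 59.  341.3] ang 87.8 z 304.1 min/max [371. 300.] [714. 360.]
scene tray 846 c [ 486.9 -310.3] sz [282.  180.4] ang 2.3 z 40.8 min/max [ 344. -401.] [ 631. -215.]
scene mouse 724 c [354.5 279.4] sz [107.9  58.2] ang 87.0 z 33.1 min/max [324. 226.] [385. 332.]
scene handle few 0
scene can 451 c [ 374.  -174.7] sz [42.7 40.9] ang 14.2 z 189.7 min/max [ 352. -195.] [ 395. -154.]
scene mug 323 c [ 624. -172.] sz [78.4 77.2] ang 89.7 z 95.8 min/max [ 585. -211.] [ 663. -133.]
scene scr 654 c [504.8 -69.5] sz [ 26.9 200.8] ang 83.3 z 23.7 min/max [405. -87.] [604. -46.]
top pc 2681 c [557.9 239.5] sz [192.5  94.6] ang 0.9 z 201.8 min/max [461. 191.] [654. 287.]
top drive 5
[... 250 characters left out ...]
ax [662.  53.] [728. 181.]
top board 3007 c [544.7 330.8] sz [ 58.9 341.4] ang 89.8 z 304.4 min/max [374. 301.] [715. 360.]
top tray 283 c [ 494.  -423.1] sz [280.2  64.5] ang 2.9 z 40.3 min/max [ 354. -462.] [ 634. -384.]
top mouse 735 c [357.6 278.2] sz [108.4  56.1] ang 87.8 z 32.3 min/max [328. 223.] [387. 333.]
top handle 156 c [556.5 316.2] sz [109.5  20.1] ang 0.8 z 39.4 min/max [502. 305.] [611. 326.]
top can 231 c [ 376.3 -175.7] sz [41.3 42.9] ang 45.4 z 189.8 min/max [ 355. -196.] [ 398. -153.]
top mug 166 c [ 627.8 -172.6] sz [78.4 80. ] ang 74.5 z 95.6 min/max [ 586. -212.] [ 667. -133.]
top scr 383 c [508.1 -68.9] sz [ 29.7 200.2] ang 83.3 z 23.1 min/max [408. -88.] [607. -47.]
```

```bash
cat >> h.py <<'E'
def down(ang):  # tool down, tool y along world angle ang(deg)
    a=np.radians(ang); y=np.array([np.cos(a),np.sin(a),0]); z=np.array([0,0,-1.]); return np.stack([np.cross(y,z),y,z],1)
def plan(*tg):
    s=st()
    for pos,Rt in tg:
        rv,sh=rel(s,pos,Rt); print(pos,"turn",np.round(rv,1),"shift",np.round(sh,2))
E
python3 - <<'E'
from h import *
plan(([340,-200,300],down(-30)),([468,65,200],down(6.9)))
E
```

```text
t 0.1 tcp [ 192.53  -460.817  224.895] q [-1.175  0.241  0.004  1.335 -0.     1.571] F [ 0.584 -1.357  0.891] w 0.998
[[ 0.923  0.386 -0.001]
 [ 0.386 -0.923  0.002]
 [-0.    -0.002 -1.   ]]
[340, -200, 300] turn [ -0.1  -0.  -37.3] shift [ 23.66 -18.39  -7.48]
[468, 65, 200] turn [ -0.1  -0.1 -74.2] shift [ 45.69 -37.89   2.56]
```

>>> drive_tool(targets=[[[0, 0, -10, 5, -3, -3, 0], [0, 0, -20, 10, -7.5, -6, 0], [0, 0, -30, 15, -11, -7.5, 0], [0, 0, -37, 20, -15.5, -7.5, 0], [0, 0, -47, 25, -19.5, -7.5, 0], [0, 0, -56, 30, -23.5, -6, 0], [0, 0, -66, 35, -28, -4, 0], [0, 0, -74, 40, -32.5, -2, 0]]], force=60)

```text
time: 1.1
tool_pos: [421.1, -37.8, 255.5]
orientation: [0.663, 0.749, 0.0, -0.001]
contact_force: [1.9, -0.7, 0.3]
width: 0.999
```

>>> drive_tool(targets=[[[0, 0, 0, 3, -2.5, 2, 0], [0, 0, 0, 6, -4.5, 3, 0], [0, 0, 0, 6, -4.5, 3, 0]]])

```text
time: 1.48
tool_pos: [366.8, 17.6, 224.4]
orientation: [0.662, 0.75, -0.001, -0.002]
contact_force: [0.5, -0.3, -0.0]
width: 0.999
```

```bash
python3 - <<'E'
from h import *
p,W,s=snap("wrist","w1")
st()
for k,(lo,hi) in {"meter":(24,45),"drive":(90,120)}.items():
    m=(W[...,2]>lo)&(W[...,2]<hi)&(W[...,1]>-40)&(W[...,1]<180)&((W[...,0]<530) if k=="meter" else (W[...,0]>540)&(W[...,0]<650))
    if m.sum()<30: print(k,m.sum());continue
    nn,lab,stt,_=cv2.connectedComponentsWithStats(m.astype(np.uint8)); mm=lab==1+np.argmax(stt[1:,4])
    print(k,cv2.minAreaRect(W[mm][:,:2].astype(np.float32)),np.median(W[mm][:,2]))
m=(W[...,2]<15); print(np.nanmedian(W[...,2][m]))
E
```

```text
t 1.52 tcp [368.475  16.87  225.226] q [ 0.045 -0.02  -0.294  1.298  0.001  1.492] F [ 0.674 -0.301  0.566] w 1.003
[[-0.123  0.992 -0.001]
 [ 0.992  0.123  0.001]
 [ 0.001 -0.001 -1.   ]]
meter ((466.1646423339844, 67.60295867919922), (62.421146392822266, 145.85728454589844), 6.633001327514648) 35.158892650845985
drive ((594.7503051757812, 85.78941345214844), (30.106325149536133, 146.96080017089844), 11.994546890258789) 105.81594681430727
4.270906747561469
```

View pics/w1.png

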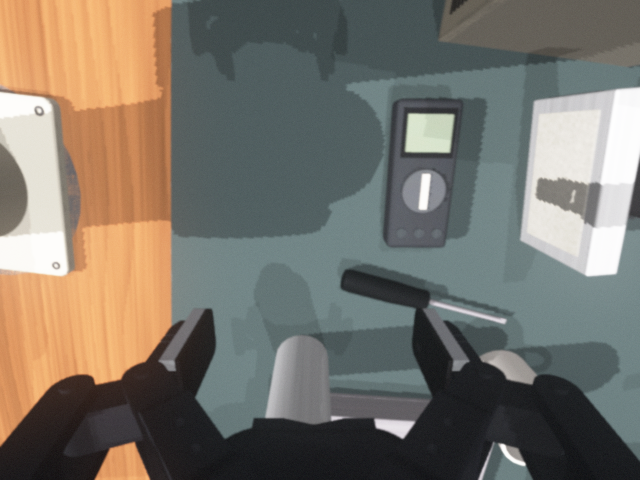

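The wrist view shows the meter at (425,170), and the measured meter and drive positions agree with the fixed cameras to about 2 mm. I'll approach the meter at (467,66.5).

>>> drive_tool(targets=[[[0, 0, 0, 2, 5, 0, 0], [0, 0, 0, 3.7, 10.4, 4, 0], [0, 0, 0, 3.7, 10.4, 9, 0], [0, 0, 0, 3.7, 10.4, 14, 0], [0, 0, 0, 3.7, 10.4, 17, 0], [0, 0, 0, 3.7, 10.4, 19, 0], [0, 0, 0, 3.7, 10.4, 19.7, 0], [0, 0, 0, 3.7, 10.4, 19.7, 100]]])

```text
time: 2.52
tool_pos: [467.5, 66.1, 28.2]
orientation: [0.662, 0.749, 0.0, -0.001]
contact_force: [-0.1, 0.5, 0.5]
width: 0.817
```

>>> drive_tool(targets=[[[0, 0, 0, 0, 0, 0, 150], [0, 0, 0, 0, 0, 0, 150], [0, 0, 0, 0, 0, 0, 150], [0, 0, 0, 0, 0, 0, 150], [0, 0, 0, 0, 0, 0, 150]]], force=60)

```text
time: 3.15
tool_pos: [469.3, 66.3, 31.2]
orientation: [0.662, 0.749, 0.002, 0.001]
contact_force: [-2.8, -0.4, 15.2]
width: 0.412
```

```bash
python3 - <<'E'
from h import *
p,W,s=snap("wrist","w2")
plan(([480,60,170],down(6.7)),([470,-200,170],down(6)),([455,-335,170],down(2)),([455,-335,33],down(2)))
E
```

```text
t 3.2 tcp [469.398  66.349  31.237] q [ 0.14   0.371 -0.372  0.824  0.001  1.588] F [-2.566  0.081 14.82 ] w 0.412
[[-0.122  0.992  0.004]
 [ 0.992  0.122  0.001]
 [ 0.001  0.004 -1.   ]]
[480, 60, 170] turn [ 0.2 -0.1  0.3] shift [ -0.75   1.03 -13.87]
[470, -200, 170] turn [ 0.2 -0.1  1. ] shift [-26.43  -3.14 -13.92]
[455, -335, 170] turn [ 0.2 -0.1  5. ] shift [-39.64  -6.28 -13.94]
[455, -335, 33] turn [ 0.2 -0.1  5. ] shift [-39.66  -6.34  -0.24]
```

View pics/w2.png

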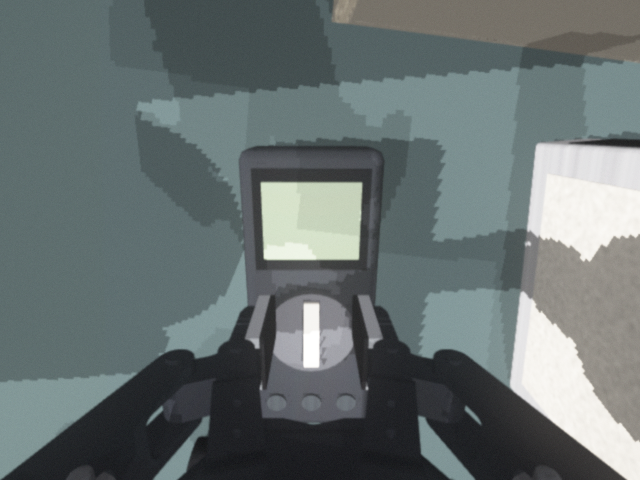

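The pads look narrower than the meter (width 0.41 is about 35 mm). I'll check heights from the depth before going on.

```bash
python3 - <<'E'
from h import *
p,W,s=snap("wrist","w2b")
for r in (180,220,280,320,340,360,380,400):
    print(r,[ (c,)+tuple(np.round(W[r,c]).astype(int)) if np.isfinite(W[r,c,2]) else (c,None) for c in (200,242,255,270,290,312,335,355,365,375,385,400,430)])
p,W2,s=snap("scene","s2")
cv2.imwrite("pics/s2c.png",cv2.resize(p[200:330,220:400,::-1],None,fx=4,fy=4))
E
```

```text
180 [(200, np.int64(405), np.int64(116), np.int64(5)), (242, np.int64(431), np.int64(123), np.int64(33)), (255, np.int64(437), np.int64(124), np.int64(36)), (270, np.int64(443), np.int64(125), np.int64(35)), (290, np.int64(451), np.int64(126), np.int64(36)), (312, np.int64(460), np.int64(127), np.int64(35)), (335, np.int64(470), np.int64(128), np.int64(36)), (355, np.int64(478), np.int64(129), np.int64(36)), (365, np.int64(482), np.int64(130), np.int64(37)), (375, np.int64(487), np.int64(130), np.int64(34)), (385, np.int64(497), np.int64(128), np.int64(6)), (400, np.int64(505), np.int64(128), np.int64(4)), (430, np.int64(520), np.int64(130), np.int64(4))]
220 [(200, np.int64(406), np.int64(96), np.int64(6)), (242, np.int64(432), np.int64(105), np.int64(30)), (255, np.int64(438), np.int64(108), np.int64(37)), (270, np.int64(445), np.int64(109), np.int64(38)), (290, np.int64(453), np.int64(109), np.int64(36)), (312, np.int64(463), np.int64(110), np.int64(35)), (335, np.int64(472), np.int64(112), np.int64(38)), (355, np.int64(481), np.int64(112), np.int64(35)), (365, np.int64(485), np.i
[... 3455 characters left out ...]
int64(504), np.int64(78), np.int64(92))]
400 [(200, np.int64(433), np.int64(64), np.int64(94)), (242, np.int64(449), np.int64(83), np.int64(112)), (255, np.int64(452), np.int64(82), np.int64(111)), (270, np.int64(453), np.int64(13), np.int64(37)), (290, np.int64(463), np.int64(13), np.int64(35)), (312, np.int64(474), np.int64(15), np.int64(36)), (335, np.int64(486), np.int64(14), np.int64(34)), (355, np.int64(497), np.int64(16), np.int64(34)), (365, np.int64(502), np.int64(15), np.int64(33)), (375, np.int64(481), np.int64(86), np.int64(112)), (385, np.int64(483), np.int64(87), np.int64(112)), (400, np.int64(487), np.int64(87), np.int64(112)), (430, np.int64(504), np.int64(72), np.int64(94))]
```

View pics/s2c.png

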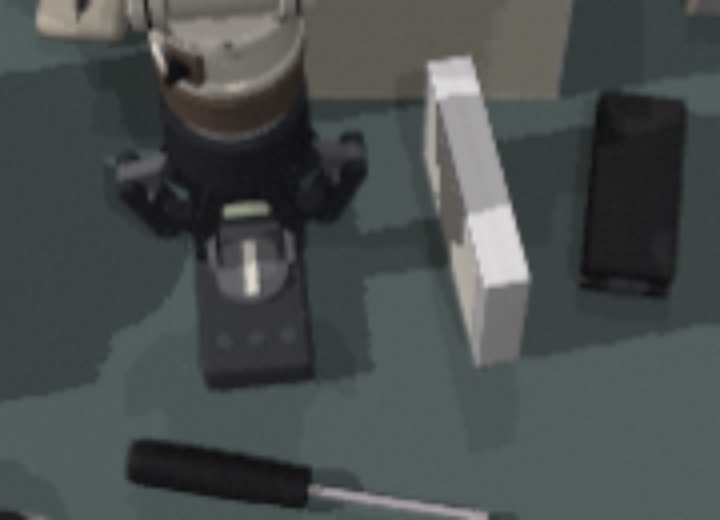

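```bash
python3 - <<'E'
from h import *
p,W,s=snap("wrist","w2c")
for c in (262,266,270,274): print(c,[(r,)+tuple(np.round(W[r,c]).astype(int).tolist()) for r in range(284,392,8) if np.isfinite(W[r,c,2])])
cv2.imwrite("pics/w2cc.png",cv2.resize(p[240:440,180:450,::-1],None,fx=2.9,fy=2.9,interpolation=cv2.INTER_CUBIC))
E
```

```text
262 [(284, 443, 77, 34), (292, 444, 73, 34), (300, 445, 76, 48), (308, 446, 75, 53), (316, 447, 76, 60), (324, 448, 76, 66), (332, 449, 77, 73), (340, 449, 76, 76), (348, 449, 72, 75), (356, 450, 68, 75), (364, 450, 65, 76), (372, 450, 61, 75), (380, 450, 58, 76), (388, 451, 54, 75)]
266 [(284, 445, 77, 34), (292, 445, 73, 34), (300, 447, 76, 47), (308, 448, 75, 53), (316, 449, 77, 62), (324, 449, 77, 67), (332, 450, 74, 68), (340, 450, 71, 70), (348, 450, 68, 69), (356, 451, 66, 71), (372, 451, 60, 73), (380, 452, 58, 75), (388, 450, 18, 34)]
270 [(284, 447, 78, 36), (292, 447, 73, 34), (300, 449, 76, 47), (308, 449, 76, 53), (316, 450, 73, 56), (324, 450, 71, 59), (332, 451, 67, 58), (340, 451, 64, 59), (348, 451, 61, 60), (356, 452, 58, 61), (364, 452, 55, 63), (372, 451, 29, 35), (380, 451, 23, 33), (388, 452, 18, 34)]
274 [(284, 449, 78, 35), (292, 449, 74, 35), (300, 450, 73, 42), (308, 450, 70, 43), (316, 451, 66, 44), (324, 451, 63, 45), (332, 452, 60, 46), (340, 452, 56, 47), (348, 452, 46, 38), (356, 452, 39, 35), (364, 453, 34, 35), (372, 453, 30, 36), (380, 453, 25, 36), (388, 454, 20, 35)]
```

View pics/w2cc.png

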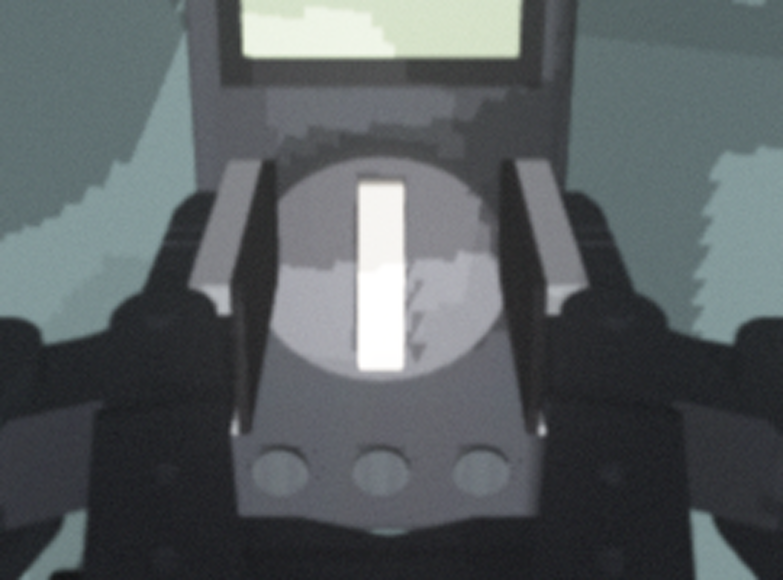

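The pads rest on top of the meter, with their tips at about z 38 while the TCP reads 31, so the tips are not where the text puts them. I'll lift off and measure the tip position in tool coordinates, both shut and open.

>>> drive_tool(targets=[[[0, 0, 0, 0, 0, -3, 150], [0, 0, 0, 0, 0, -8, 255], [0, 0, 0, 0, 0, -10, 255], [0, 0, 0, 0, 0, -10, 255], [0, 0, 0, 0, 0, -10, 255], [0, 0, 0, 0, 0, -10, 255]]])

```text
time: 4.1
tool_pos: [467.9, 66.0, 129.9]
orientation: [0.662, 0.749, 0.001, 0.0]
contact_force: [0.4, 0.2, 0.2]
width: 0.003
```

```bash
cat > tip.py <<'E'
from h import *
import sys
s=st(); p,d=vision.snapshot("wrist"); cv2.imwrite(f"pics/{sys.argv[1]}.png",p[:,:,::-1])
W=cloud("wrist",d,vision.get_calibration("wrist")["hand_eye"])
m=(abs(W[...,0])<25)&(abs(W[...,1])<60)&(W[...,2]>-90)&(W[...,2]<60)
P=W[m]; print("finger pts tool frame: n",m.sum(),"min",P.min(0),"max",P.max(0), np.percentile(P[:,2],[90,95,99]))
for x in (-8,0,8):
  q=P[abs(P[:,0]-x)<3]; 
  if len(q): i=q[:,2].argsort()[-5:]; print(x,q[i])
Tw=toolT(s)
p,d=vision.snapshot("scene"); cv2.imwrite(f"pics/{sys.argv[1]}s.png",cv2.resize(p[120:330,200:430,::-1],None,fx=3,fy=3))
Ws=cloud("scene",d); Ls=(Ws-Tw[:3,3])@Tw[:3,:3]
m=(abs(Ls[...,0])<40)&(abs(Ls[...,1])<60)&(Ls[...,2]>-90)&(Ls[...,2]<45); Q=Ls[m]; print("scene cam",m.sum(),np.percentile(Q[:,2],[90,99,100]) if m.sum() else "")
E
python3 tip.py t1
```

```text
t 4.1 tcp [467.916  66.035 129.871] q [ 0.14   0.253 -0.24   1.077  0.001  1.588] F [0.366 0.204 0.19 ] w 0.003
[[-0.122  0.992  0.001]
 [ 0.992  0.122  0.001]
 [ 0.001  0.001 -1.   ]]
finger pts tool frame: n 39852 min [-11.309 -59.892 -89.999] max [20.103 59.226 -7.926] [-52.042 -36.898 -17.712]
-8 [[ -8.077   0.572 -42.815]
 [ -8.543  -0.549 -42.805]
 [ -8.133  -0.923 -42.75 ]
 [ -9.095  -1.674 -42.695]
 [ -8.668   0.201 -42.657]]
0 [[  0.273  -0.915 -42.645]
 [  2.866  -0.549 -42.626]
 [  1.528  -2.01  -42.576]
 [  0.581  -1.648 -42.476]
 [  2.663   0.546 -42.352]]
8 [[  7.546 -11.181 -12.062]
 [  7.544 -10.738 -12.058]
 [  7.441  -8.531 -11.866]
 [ 10.948   3.522  -8.067]
 [ 10.877  -3.699  -7.926]]
scene cam 610 [-30.649 -13.021 -10.495]
```

View pics/t1.png

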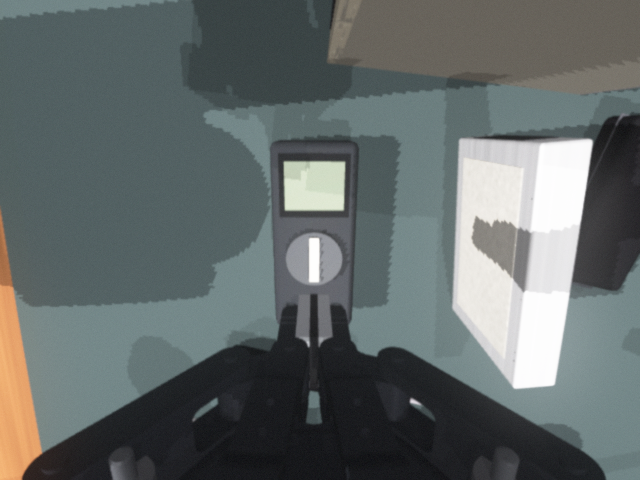

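View pics/t1s.png

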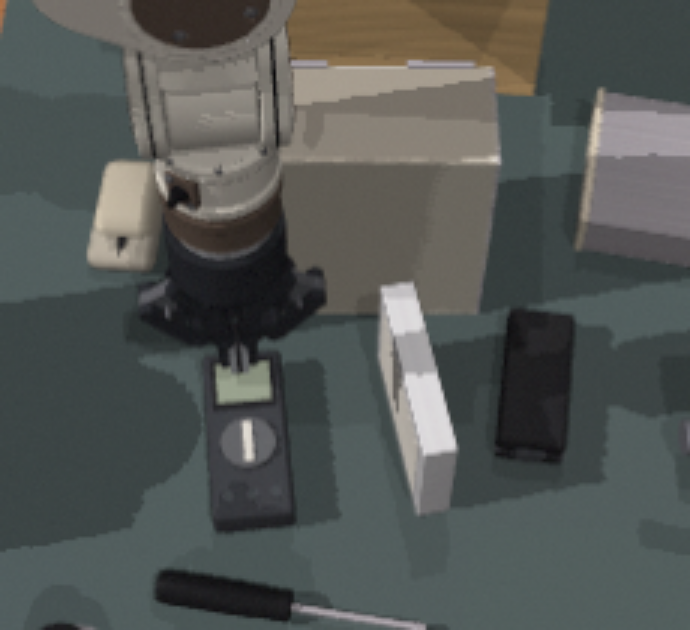

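Both cameras put the shut fingertips at tool z ≈ -8 to -10, not +19. The true grasp point is therefore about 27 mm behind the reported TCP, and I'll allow for that from here on. I'll open the gripper and check that the meter hasn't moved.

>>> drive_tool(targets=[[[0, 0, 0, 0, 0, -2, 0], [0, 0, 0, 0, 0, -2, 0], [0, 0, 0, 0, 0, -2, 0], [0, 0, 0, 0, 0, -2, 0]]])

```text
time: 4.7
tool_pos: [467.6, 66.0, 149.2]
orientation: [0.662, 0.749, 0.0, -0.0]
contact_force: [0.2, 0.2, -0.8]
width: 0.845
```

```bash
python3 tip.py t2; python3 - <<'E'
from h import *
p,W,s=snap("wrist","w3")
m=(W[...,2]>24)&(W[...,2]<45)&(W[...,1]>-40)&(W[...,1]<180)&(W[...,0]<530)&(W[...,0]>400)
nn,lab,stt,_=cv2.connectedComponentsWithStats(m.astype(np.uint8)); mm=lab==1+np.argmax(stt[1:,4])
print(cv2.minAreaRect(W[mm][:,:2].astype(np.float32)),W[mm].min(0),W[mm].max(0))
p,W,s=snap("scene","s3")
m=(W[...,2]>24)&(W[...,2]<45)&(W[...,1]>-40)&(W[...,1]<180)&(W[...,0]<530)&(W[...,0]>400)
print(cv2.minAreaRect(W[m][:,:2].astype(np.float32)))
E
```

```text
t 4.7 tcp [467.596  65.96  149.243] q [ 0.14   0.236 -0.208  1.127  0.001  1.588] F [ 0.166  0.215 -0.836] w 0.845
[[-0.122  0.992  0.   ]
 [ 0.992  0.122  0.001]
 [ 0.001  0.    -1.   ]]
finger pts tool frame: n 33007 min [-12.132 -59.997 -90.   ] max [ 19.816  60.    -14.181] [-40.233 -30.22  -19.848]
-8 [[ -7.43   35.494 -16.669]
 [ -6.794 -37.12  -16.103]
 [ -6.268  35.536 -16.085]
 [ -5.252  35.465 -16.063]
 [ -5.818 -37.065 -16.016]]
0 [[ -2.316  35.47  -15.046]
 [  1.673 -37.17  -14.974]
 [ -1.063 -37.014 -14.63 ]
 [ -1.111  35.495 -14.524]
 [ -1.742  35.586 -14.328]]
8 [[  9.124 -37.02  -15.038]
 [  7.566 -37.18  -14.867]
 [  5.586  35.803 -14.825]
 [  6.549  35.739 -14.783]
 [  7.521  35.668 -14.764]]
scene cam 535 [-34.257 -21.374 -17.48 ]
((467.04803466796875, 67.85739135742188), (62.22665023803711, 144.64303588867188), 6.838318824768066) [428.174  -6.718  28.455] [505.536 142.742  42.476]
((466.85528564453125, 65.23908996582031), (62.083030700683594, 146.05270385742188), 6.997849941253662)
```

>>> drive_tool(targets=[[[0, 0, 0, 0, 0, 5, 0], [0, 0, 0, 0, 0, 10, 0], [0, 0, 0, 0, 0, 13, 0], [0, 0, 0, 0, 0, 15, 0], [0, 0, 0, 0, 0, 15.4, 0], [0, 0, 0, 0, 0, 15.4, 120], [0, 0, 0, 0, 0, 15.4, 120], [0, 0, 0, 0, 0, 15.4, 120]]], force=50)

```text
time: 5.9
tool_pos: [469.0, 66.3, -3.2]
orientation: [0.662, 0.749, 0.002, 0.001]
contact_force: [-0.1, -0.9, 2.1]
width: 0.715
```

>>> drive_tool(targets=[[[0, 0, 0, 0, 0, 0, 120], [0, 0, 0, 0, 0, 0, 120]]])

```text
time: 6.15
tool_pos: [468.9, 66.3, -3.2]
orientation: [0.662, 0.749, 0.001, 0.001]
contact_force: [0.4, 0.6, -0.2]
width: 0.715
```

Now it is gripped: width 0.715 is about 61 mm, against 62 mm for the meter. I'll carry it to the tray.

>>> drive_tool(targets=[[[0, 0, 0, 0, 0, -4, 120], [0, 0, 0, 0, 0, -10, 120], [0, 0, 0, -3, 0, -14, 120], [0, 0, 0, -8, -0.7, -15, 120], [0, 0, 0, -14, -1.3, -15, 120], [0, 0, 0, -20, -2, -15, 120], [0, 0, 2, -26, -2.6, -15, 120], [0, 0, 4, -31.5, -4, -15, 120]]])

```text
time: 7.15
tool_pos: [467.1, -253.4, 145.9]
orientation: [0.689, 0.725, 0.002, 0.001]
contact_force: [1.0, 0.4, -2.2]
width: 0.719
```

```bash
python3 - <<'E'
from h import *
plan(([455,-338,150],down(2.5)),([455,-338,4],down(2.5)))
E
```

```text
t 7.15 tcp [ 467.142 -253.423  145.946] q [-0.499  0.348 -0.06   1.161  0.003  1.02 ] F [ 1.038  0.364 -2.234] w 0.719
[[-0.052  0.999  0.003]
 [ 0.999  0.052  0.002]
 [ 0.001  0.003 -1.   ]]
[455, -338, 150] turn [ 0.2 -0.1  0.5] shift [-8.38 -1.65 -0.42]
[455, -338, 4] turn [ 0.2 -0.1  0.5] shift [-8.4  -1.69 14.18]
```

>>> drive_tool(targets=[[[0, 0, 0, -4.5, -0.8, 0, 120], [0, 0, 0, -8.4, -1.6, 1, 120], [0, 0, 0, -8.4, -1.7, 6, 120], [0, 0, 0, -8.4, -1.7, 10, 120], [0, 0, 0, -8.4, -1.7, 13, 120], [0, 0, 0, -8.4, -1.7, 14.1, 120], [0, 0, 0, -8.4, -1.7, 14.2, 120], [0, 0, 0, -8.4, -1.7, 14.2, 30]]])

```text
time: 8.15
tool_pos: [456.3, -338.9, 5.5]
orientation: [0.689, 0.725, 0.002, 0.002]
contact_force: [0.1, -0.5, -0.1]
width: 0.88
```

>>> drive_tool(targets=[[[0, 0, 0, 0, 0, 0, 30], [0, 0, 0, 0, 0, 0, 30], [0, 0, 0, 0, 0, -4, 30], [0, 0, 0, 0, 0, -10, 30], [0, 0, 0, 3, 0, -15, 30], [0, 0, 0, 9, 0.5, -20, 30], [0, 0, 0, 15, 1, -22, 30], [0, 0, -2, 21, 2.5, -22, 30]]])

```text
time: 9.15
tool_pos: [467.9, -140.7, 227.6]
orientation: [0.676, 0.737, 0.003, 0.005]
contact_force: [0.9, 0.6, -0.3]
width: 0.88
```

```bash
python3 - <<'E'
from h import *
p,W,s=snap("scene","s4")
plan(([560,-60,226],down(10)),([595.5,82,226],down(12.5)),([595.5,82,46],down(12.5)))
E
```

```text
t 9.2 tcp [ 468.542 -133.23   227.365] q [-0.282  0.206 -0.035  1.32   0.007  1.194] F [-0.408  3.068  0.307] w 0.88
[[-0.095  0.995  0.011]
 [ 0.995  0.095  0.004]
 [ 0.003  0.012 -1.   ]]
[560, -60, 226] turn [ 0.7 -0.1 -4.5] shift [6.42 9.8  0.27]
[595.5, 82, 226] turn [ 0.7 -0.1 -7. ] shift [20.21 14.69  0.37]
[595.5, 82, 46] turn [ 0.7 -0.1 -7. ] shift [20.16 14.48 18.37]
```

View pics/s4.png

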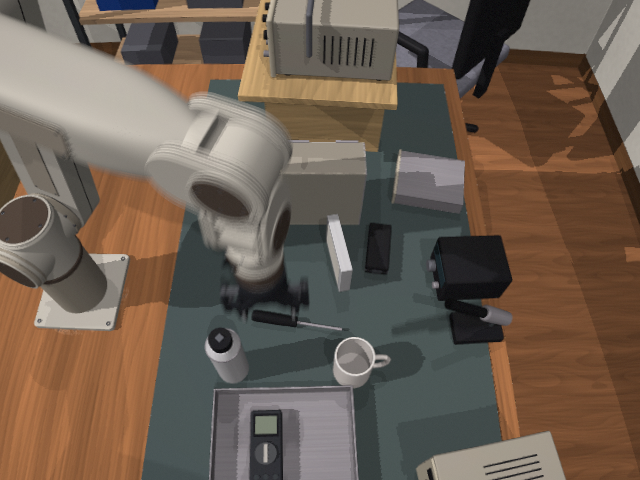

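The meter lies flat in the tray at (265,440). Next is the drive, gripped 12 mm off centre so the wrist camera stays clear of the PC.

>>> drive_tool(targets=[[[0.7, 0, -2, 5, 4, 0, 60], [0.7, 0, -5, 9.5, 7.5, 0, 60], [0.7, 0, -7, 14, 11, 0, 60], [0.7, 0, -7, 18.5, 14.4, 0, 60], [0.7, 0, -7, 19, 14.8, 0.5, 60], [0.7, 0, -7, 19, 14.8, 2, 60], [0.7, 0, -7, 19, 14.8, 4, 60], [0.7, 0, -7, 19, 14.8, 5, 60]]])

```text
time: 10.2
tool_pos: [596.7, 68.4, 178.0]
orientation: [0.627, 0.779, -0.001, -0.002]
contact_force: [-0.0, -0.1, -0.4]
width: 0.764
```

```bash
python3 - <<'E'
from h import *
p,W,s=snap("wrist","w5"); 
plan(([598,70,46],down(12.5)))
m=(W[...,2]>95)&(W[...,2]<112)&(W[...,1]>-20)&(W[...,1]<180)&(W[...,0]<650)&(W[...,0]>540)
nn,lab,stt,_=cv2.connectedComponentsWithStats(m.astype(np.uint8)); mm=lab==1+np.argmax(stt[1:,4])
print(cv2.minAreaRect(W[mm][:,:2].astype(np.float32)),W[mm].min(0),W[mm].max(0))
E
```

```text
t 10.25 tcp [596.353  68.506 177.045] q [0.113 0.467 0.205 1.314 0.002 1.468] F [-0.123 -0.756 -1.541] w 0.769
[[-0.214  0.977 -0.005]
 [ 0.977  0.214  0.001]
 [ 0.002 -0.004 -1.   ]]
[598, 70, 46] turn [-0.3 -0.1 -0.1] shift [ 0.08  0.25 13.1 ]
((595.4968872070312, 86.23423767089844), (26.726835250854492, 146.14390563964844), 12.10551929473877) [567.676  12.45   98.958] [622.743 159.812 109.664]
```

View pics/w5.png

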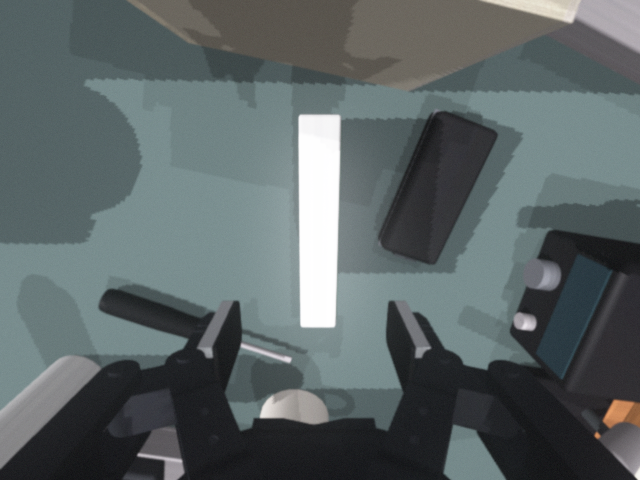

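The drive at (318,220) is centred between the fingers. I'll descend and grip.

>>> drive_tool(targets=[[[0, 0, 0, 0, 0.3, 4, 60], [0, 0, 0, 0, 0.3, 8, 60], [0, 0, 0, 0, 0.3, 11, 60], [0, 0, 0, 0, 0.3, 12.8, 60], [0, 0, 0, 0, 0.3, 13.1, 60], [0, 0, 0, 0, 0.3, 13.1, 220], [0, 0, 0, 0, 0.3, 13.1, 220], [0, 0, 0, 0, 0.3, 13.1, 220]]], force=80)

```text
time: 11.25
tool_pos: [599.8, 69.2, 47.7]
orientation: [0.627, 0.779, -0.0, -0.001]
contact_force: [-0.4, -1.2, 4.0]
width: 0.291
```

>>> drive_tool(targets=[[[0, 0, 0, 0, 0, 0, 220], [0, 0, 0, 0, 0, 0, 220], [0, 0, 0, 0, 0, -2, 220], [0, 0, 0, 0, 0, -5, 220]]])

```text
time: 11.75
tool_pos: [597.1, 68.9, 95.0]
orientation: [0.627, 0.779, -0.003, -0.004]
contact_force: [0.8, -0.5, -6.3]
width: 0.294
```

```bash
python3 - <<'E'
from h import *
p,W,s=snap("wrist","w6"); 
plan(([575,-150,250],down(8)),([560,-345,220],down(2.5)),([560,-345,51],down(2.5)))
E
```

```text
t 11.8 tcp [600.43   69.292 100.679] q [0.114 0.522 0.088 1.137 0.002 1.469] F [ 0.832  0.041 -2.976] w 0.296
[[-0.214  0.977 -0.   ]
 [ 0.977  0.214  0.001]
 [ 0.002 -0.    -1.   ]]
[575, -150, 250] turn [-0.  -0.1  4.4] shift [-20.85  -7.18 -14.96]
[560, -345, 220] turn [-0.  -0.1  9.9] shift [-39.59 -12.81 -11.99]
[560, -345, 51] turn [-0.  -0.1  9.9] shift [-39.61 -12.81   4.91]
```

View pics/w6.png

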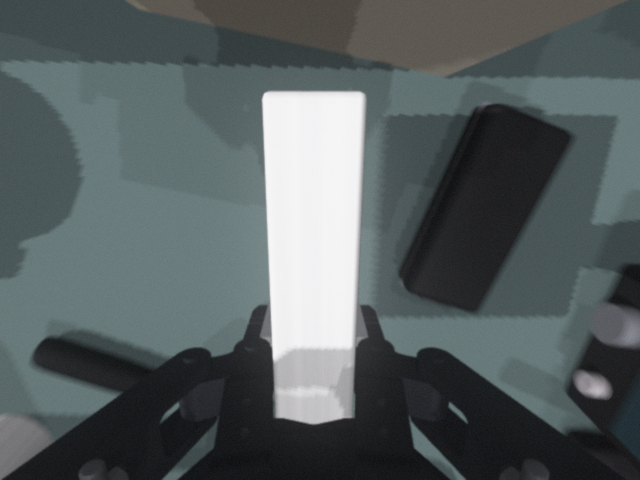

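Held (width 0.29 is about 25 mm). Carrying it over to the tray.

>>> drive_tool(targets=[[[0, 0, 0, 0, 0, -5, 220], [0, 0, 0, -3, -1, -10, 220], [0, 0, 0, -8, -2.8, -12, 220], [0, 0, 2, -14, -5, -13, 220], [0, 0, 4, -20, -7, -13, 220], [0, 0, 6, -25.5, -9, -13, 220], [0, 0, 8, -31, -11, -13, 220], [0, 0, 10, -36, -12.5, -13, 220]]])

```text
time: 12.8
tool_pos: [554.1, -311.1, 227.9]
orientation: [0.693, 0.721, 0.0, -0.002]
contact_force: [0.7, 0.1, -6.6]
width: 0.295
```

```bash
python3 - <<'E'
from h import *
p,W,s=snap("wrist","w7"); 
plan(([560,-350,220],down(2.5)),([560,-350,53.5],down(2.5)))
E
```

```text
t 12.85 tcp [ 552.69  -319.128  227.315] q [-0.521  0.528  0.433  1.477 -0.006  1.019] F [ 1.292 -8.191 -7.322] w 0.296
[[-0.032  0.999 -0.004]
 [ 0.999  0.032 -0.005]
 [-0.005 -0.005 -1.   ]]
[560, -350, 220] turn [-0.3  0.3 -0.7] shift [-3.11  0.64  0.74]
[560, -350, 53.5] turn [-0.3  0.3 -0.7] shift [-3.03  0.71 17.39]
```

View pics/w7.png

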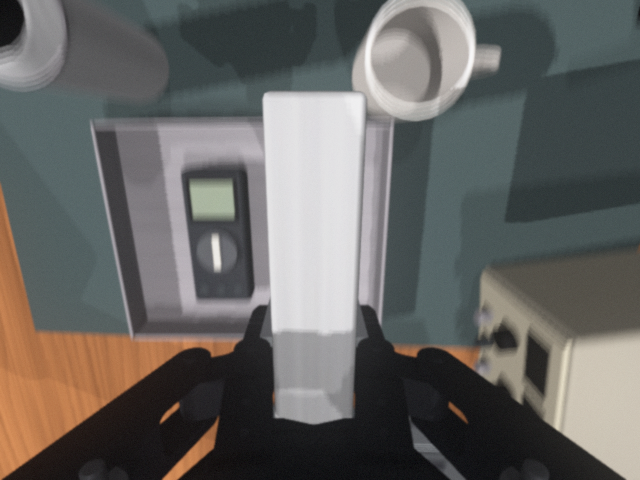

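The drive hangs above the free right half of the tray, clear of the meter at (215,235). Lowering it now.

>>> drive_tool(targets=[[[0, 0, 0, -2, 0.7, 2, 220], [0, 0, 0, -3, 0.7, 6, 220], [0, 0, 0, -3, 0.7, 10, 220], [0, 0, 0, -3, 0.7, 13.5, 220], [0, 0, 0, -3, 0.7, 16, 220], [0, 0, 0, -3, 0.7, 17, 220], [0, 0, 0, -3, 0.7, 17.4, 220], [0, 0, 0, -3, 0.7, 17.4, 220]]])

```text
time: 13.85
tool_pos: [560.4, -349.9, 54.1]
orientation: [0.696, 0.718, -0.003, 0.001]
contact_force: [-0.5, -0.4, -6.0]
width: 0.292
```

>>> drive_tool(targets=[[[0, 0, 0, 0, 0, 0.2, 220], [0, 0, 0, 0, 0, 0.2, 120], [0, 0, 0, 0, 0, 0.2, 120]]])

```text
time: 14.22
tool_pos: [561.7, -350.7, 54.3]
orientation: [0.696, 0.718, -0.003, 0.003]
contact_force: [0.6, -0.3, -0.5]
width: 0.527
```

```bash
python3 - <<'E'
from h import *
p,W,s=snap("wrist","w8"); st() 
E
```

```text
t 14.28 tcp [ 561.535 -350.577   53.961] q [-0.555  0.667  0.214  1.115 -0.006  0.984] F [ 0.367 -0.121 -0.78 ] w 0.531
[[-0.032  0.999 -0.   ]
 [ 0.999  0.032 -0.007]
 [-0.007 -0.    -1.   ]]
```

View pics/w8.png

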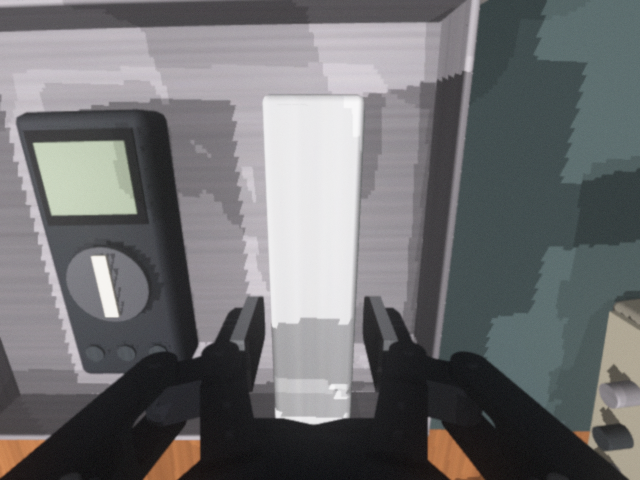

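The drive stands free in the tray next to the meter. I'll lift clear, then go to the tipping pose with the tool flipped half a turn so the camera is on the -y side, and the fingers shut.

>>> drive_tool(targets=[[[0, 0, 0, 0, 0, -5, 120], [0, 0, 0, 0, 0, -10, 120], [0, 0, -8, 1, -1, -15, 255], [0, 0, -18, 6, -2, -19, 255], [0, 0, -28, 12, -3, -22, 255], [0, 0, -38, 18, -4, -24, 255], [0, 0, -48, 24, -5, -25, 255], [0, 0, -58, 30, -5, -25, 255]]])

```text
time: 15.28
tool_pos: [502.3, -54.4, 304.3]
orientation: [0.258, 0.966, -0.003, 0.003]
contact_force: [0.8, -0.9, -0.7]
width: -0.0
```

```bash
cat >> h.py <<'E'
def tilt(th,yaw=1.0,flip=True):
    t=np.radians(th); y=np.array([-1.,0,0]) if flip else np.array([1.,0,0]); z=np.array([0,np.sin(t),-np.cos(t)])
    return R.from_euler('z',yaw,degrees=True).as_matrix()@np.stack([np.cross(y,z),y,z],1)
E
python3 - <<'E'
from h import *
plan(([520,100,300],down(120)),([540,150,310],down(181)),([556,200,310],tilt(45)),([556,248,266],tilt(45)))
for n in ("scene","top"):
    W=cloud(n,np.load(f"pics/{n}0_d.npy"))
    m=(abs(W[...,0]-556)<40)&(W[...,2]>300)&(W[...,2]<312)&(W[...,1]>280)&(W[...,1]<340); print(n,"board edge",np.percentile(W[m][:,1],[0,1]))
    m=(abs(W[...,0]-556)<60)&(W[...,2]>200)&(W[...,2]<212)&(W[...,1]>150)&(W[...,1]<300); print("pc top y",np.percentile(W[m][:,1],[0,1,99,100]))
E
```

```text
t 15.28 tcp [502.347 -54.388 304.344] q [-0.104  0.228  0.191  1.528 -0.007  0.418] F [ 0.813 -0.87  -0.715] w -0.0
[[-0.867  0.499  0.005]
 [ 0.499  0.867 -0.008]
 [-0.008 -0.004 -1.   ]]
[520, 100, 300] turn [ -0.5   0.3 -59.9] shift [ 6.17 14.26  0.33]
[540, 150, 310] turn [  -0.6    0.  -120.9] shift [ 6.92 19.59 -0.7 ]
[556, 200, 310] turn [ -47.6  -26.6 -113.3] shift [ 8.03 24.72 -0.73]
[556, 248, 266] turn [ -47.6  -26.6 -113.3] shift [10.46 28.9   3.63]
scene board edge [305.715 308.657]
pc top y [190.487 192.55  287.201 291.075]
top board edge [305.971 307.764]
pc top y [192.281 193.318 285.08  287.346]
```

>>> drive_tool(targets=[[[0, 0, -10, 1, 2, 0, 255], [0, 0, -20, 2, 4, 0, 255], [0, 0, -30, 3, 7, 0, 255], [0, 0, -40, 4, 9, 0, 255], [0, 0, -50, 5, 11, 0, 255], [0, 0, -60, 6, 14, 0, 255], [0, 0, -70, 6, 15, 0, 255], [0, 0, -80, 6, 16, 0, 255]]])

```text
time: 16.27
tool_pos: [530.4, 115.0, 304.2]
orientation: [-0.426, 0.905, -0.005, 0.002]
contact_force: [0.3, -0.9, 0.3]
width: -0.002
```

```bash
python3 - <<'E'
from h import *
plan(([540,130,310],down(181)),([556,180,320],tilt(45)))
E
```

```text
t 16.27 tcp [530.425 114.985 304.235] q [ 0.218  0.307  0.296  1.555 -0.008 -0.663] F [ 0.267 -0.933  0.329] w -0.002
[[-0.637 -0.771  0.007]
 [-0.771  0.637 -0.007]
 [ 0.001 -0.01  -1.   ]]
[540, 130, 310] turn [ -0.5  -0.3 -40.5] shift [-1.77  0.21 -0.58]
[556, 180, 320] turn [-16.4 -43.3 -38.2] shift [-6.64  2.15 -1.61]
```

>>> drive_tool(targets=[[[-3, -7, -6, -1, 0.3, -0.5, 255], [-6, -14, -12, -2, 0.6, -1, 255], [-9, -22, -19, -3, 1, -1.5, 255], [-12, -30, -26, -4.5, 1.5, -1.6, 255], [-15, -37, -33, -5.5, 1.8, -1.6, 255], [-16.4, -43.3, -38.2, -6.6, 2.1, -1.6, 255], [-16.4, -43.3, -38.2, -6.6, 2.1, -1.6, 255], [-16.4, -43.3, -38.2, -6.6, 2.1, -1.6, 255]]])

```text
time: 17.27
tool_pos: [556.3, 179.3, 320.8]
orientation: [0.659, -0.648, -0.272, -0.268]
contact_force: [-0.3, -0.2, -0.1]
width: 0.002
```

```bash
python3 - <<'E'
from h import *
p,W,s=snap("scene","s9")
p,W,s=snap("wrist","w9")
plan(([556,248,266],tilt(45)),([556,318.6,195.5],tilt(45)))
E
```

```text
t 17.38 tcp [556.092 179.774 321.382] q [-0.069  0.378  0.209  1.486  0.78  -1.692] F [-0.54   0.274  0.046] w -0.002
[[ 0.014 -1.    -0.011]
 [-0.708 -0.018  0.706]
 [-0.706 -0.002 -0.708]]
[556, 248, 266] turn [-0.1 -0.1  0.1] shift [-0.92 -0.1   8.74]
[556, 318.6, 195.5] turn [-0.1 -0.1  0.1] shift [-0.94 -0.21 18.72]
```

View pics/s9.png

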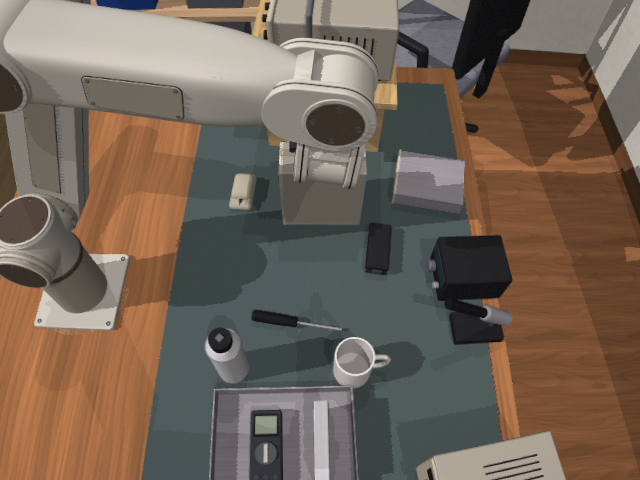

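View pics/w9.png

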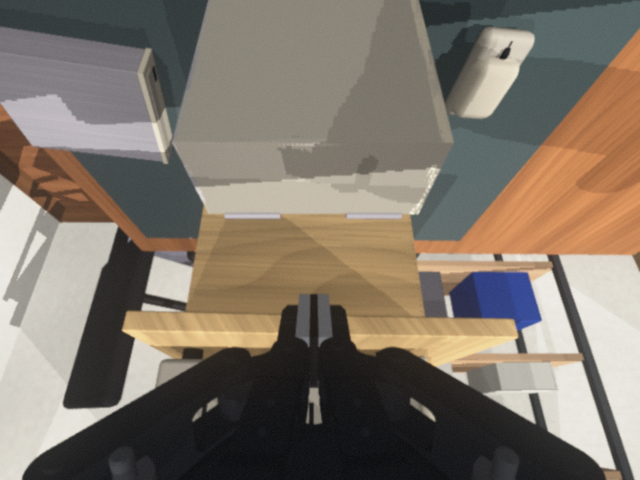

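The wrist view shows the PC top with its two hinges at (252,216) and (374,215), and the riser board edge at row 315–345. I'll measure the corner and the board from this cloud.

```bash
python3 - <<'E'
from h import *
s=st(); p,d=vision.snapshot("wrist")
W=cloud("wrist",d,toolT(s)@vision.get_calibration("wrist")["hand_eye"])
for c in (230,312,370):
    print(c,[(r,)+tuple(np.round(W[r,c]).astype(int).tolist()) for r in range(120,360,8) if np.isfinite(W[r,c,2])])
E
```

```text
t 17.38 tcp [556.092 179.774 321.382] q [-0.069  0.378  0.209  1.486  0.78  -1.692] F [-0.54   0.274  0.046] w -0.002
[[ 0.014 -1.    -0.011]
 [-0.708 -0.018  0.706]
 [-0.706 -0.002 -0.708]]
230 [(120, 613, 196, 185), (128, 613, 196, 193), (136, 612, 196, 200), (144, 612, 198, 205), (152, 613, 205, 206), (160, 615, 215, 205), (168, 617, 225, 204), (176, 619, 233, 205), (184, 620, 243, 205), (192, 623, 254, 205), (200, 625, 266, 205), (208, 627, 278, 205), (216, 629, 288, 208), (224, 668, 439, 129), (232, 666, 437, 143), (240, 665, 439, 154), (248, 664, 439, 166), (256, 662, 438, 178), (264, 661, 438, 190), (272, 660, 439, 201), (280, 659, 439, 212), (288, 657, 438, 223), (296, 656, 440, 233), (304, 655, 438, 244), (312, 624, 309, 290), (320, 624, 309, 297), (328, 623, 310, 303), (336, 625, 324, 307), (344, 632, 359, 307), (352, 582, 132, 352)]
312 [(120, 556, 195, 185), (128, 556, 195, 192), (136, 556, 195, 200), (144, 556, 197, 205), (152, 556, 206, 205), (160, 556, 214, 205), (168, 556, 222, 206), (176, 556, 232, 205), (184, 556, 242, 205), (192, 555, 253, 205), (200, 555, 265, 205
[... 363 characters left out ...]
6, 146, 347), (352, 556, 146, 349)]
370 [(120, 516, 194, 185), (128, 516, 195, 192), (136, 517, 194, 200), (144, 517, 197, 204), (152, 516, 205, 205), (160, 514, 213, 205), (168, 513, 221, 205), (176, 511, 233, 204), (184, 510, 241, 205), (192, 508, 252, 205), (200, 506, 263, 205), (208, 504, 277, 204), (216, 503, 286, 207), (224, 470, 449, 121), (232, 470, 449, 134), (240, 471, 449, 147), (248, 472, 449, 159), (256, 473, 449, 171), (264, 474, 449, 184), (272, 475, 450, 195), (280, 476, 448, 207), (288, 477, 449, 218), (296, 478, 449, 229), (304, 478, 448, 240), (312, 479, 449, 250), (320, 504, 316, 294), (328, 505, 316, 301), (336, 504, 319, 307), (344, 499, 355, 307), (352, 491, 401, 307)]
```

Measured: PC corner at (y 289.5, z 205), board edge at y 309–316. The approach line clears both. I'll slide in behind the top edge.

>>> drive_tool(targets=[[[0, 0, 0, -1.2, 0, 3, 255], [0, 0, 0, -1.2, 0, 7, 255], [0, 0, 0, -1.2, -0.1, 11, 255], [0, 0, 0, -1.2, -0.1, 14, 255], [0, 0, 0, -1.2, -0.2, 16, 255], [0, 0, 0, -1.2, -0.2, 17.5, 255], [0, 0, 0, -1.2, -0.2, 18.5, 255], [0, 0, 0, -1.2, -0.2, 18.7, 255]]])

```text
time: 18.42
tool_pos: [555.4, 320.9, 197.5]
orientation: [0.66, -0.647, -0.272, -0.268]
contact_force: [0.2, -0.3, -0.9]
width: -0.0
```

```bash
python3 - <<'E'
from h import *
s=st(); p,d=vision.snapshot("wrist"); cv2.imwrite("pics/w10.png",p[:,:,::-1])
W=cloud("wrist",d,toolT(s)@vision.get_calibration("wrist")["hand_eye"])
for c in (250,312,):
    print(c,[(r,)+tuple(np.round(W[r,c]).astype(int).tolist()) for r in range(160,400,8) if np.isfinite(W[r,c,2])])
E
```

```text
t 18.43 tcp [555.426 320.936 197.544] q [ 0.182  0.421 -0.062  0.926  0.77  -1.343] F [ 0.18  -0.323 -0.863] w -0.0
[[ 0.015 -1.    -0.012]
 [-0.708 -0.019  0.706]
 [-0.706 -0.002 -0.708]]
250 [(160, 568, 210, 205), (168, 569, 213, 204), (176, 569, 215, 205), (184, 569, 218, 204), (192, 570, 220, 205), (200, 570, 223, 204), (208, 571, 227, 204), (216, 571, 230, 204), (224, 572, 234, 204), (232, 572, 238, 204), (240, 573, 242, 205), (248, 574, 246, 205), (256, 574, 252, 205), (264, 575, 257, 205), (272, 576, 264, 205), (280, 577, 272, 204), (288, 578, 279, 205), (296, 606, 441, 155), (304, 605, 440, 162), (312, 605, 441, 169), (320, 604, 441, 175), (328, 604, 440, 182), (336, 603, 441, 188), (344, 603, 441, 194), (352, 602, 441, 201), (360, 576, 275, 230), (368, 576, 277, 232), (376, 575, 275, 235), (384, 575, 275, 237), (392, 572, 257, 241)]
312 [(160, 557, 210, 205), (168, 557, 211, 205), (176, 557, 214, 205), (184, 557, 217, 205), (192, 557, 220, 205), (200, 557, 223, 205), (208, 557, 225, 205), (216, 557, 229, 205), (224, 557, 232, 205), (232, 557, 237, 205), (240, 557, 241, 205), (248, 556, 245, 205), (256, 556, 250, 205), (264, 556, 257, 205), (272, 556, 264, 205), (280, 556, 271, 205), (288, 556, 279, 205), (296, 556, 306, 199), (304, 556, 302, 204), (312, 556, 297, 208), (320, 556, 291, 213), (328, 556, 286, 217), (336, 556, 285, 220), (344, 556, 286, 223), (352, 556, 290, 225), (360, 556, 290, 228), (368, 556, 293, 230), (376, 556, 296, 233), (384, 556, 298, 235), (392, 554, 444, 229)]
```

View pics/w10.png

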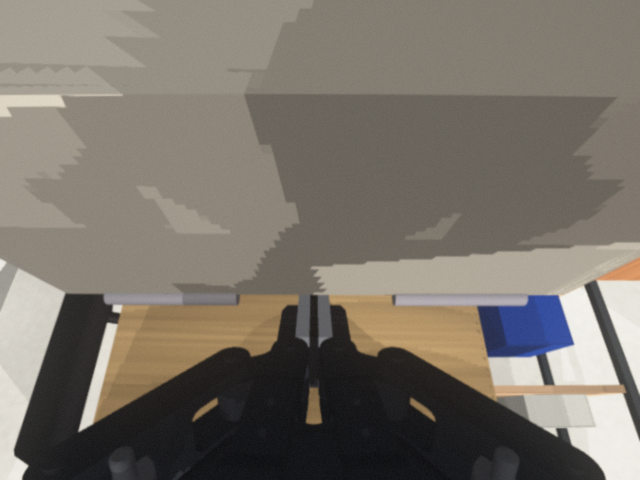

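The fingertips are behind and below the top edge, between the hinges at (170,298) and (460,299). I'll push slowly along the tipping arc.

>>> drive_tool(targets=[[[0, 0, 0, 0.5, 0, -0.5, 255], [0, 0, 0, 0.8, 0, -0.8, 255], [0, 0, 0, 1.1, 0, -1.3, 255], [0, 0, 0, 1.4, 0, -1.9, 255], [0, 0, 0, 1.7, 0, -2.4, 255], [0, 0, 0, 2, 0, -3, 255], [0, 0, 0, 2.2, 0, -3.6, 255], [0, 0, 0, 2.5, -0.1, -4.2, 255]]])

```text
time: 19.48
tool_pos: [557.2, 273.5, 210.8]
orientation: [0.66, -0.647, -0.272, -0.269]
contact_force: [-3.6, 3.6, 6.1]
width: -0.001
```

```bash
python3 - <<'E'
from h import *
s=st(); p,d=vision.snapshot("wrist"); cv2.imwrite("pics/w11.png",p[:,:,::-1])
W=cloud("wrist",d,toolT(s)@vision.get_calibration("wrist")["hand_eye"])
for c in (200,312,420):
    print(c,[(r,)+tuple(np.round(W[r,c]).astype(int).tolist()) for r in range(20,340,20) if np.isfinite(W[r,c,2])])
E
```

```text
t 19.48 tcp [557.222 273.501 210.816] q [ 0.098  0.415 -0.032  1.043  0.782 -1.459] F [-3.594  3.558  6.144] w -0.001
[[ 0.015 -1.    -0.011]
 [-0.707 -0.019  0.707]
 [-0.707 -0.003 -0.707]]
200 [(20, 589, 169, 164), (40, 587, 167, 176), (60, 585, 165, 186), (80, 583, 164, 194), (100, 582, 163, 201), (120, 583, 168, 202), (140, 584, 173, 203), (160, 586, 179, 204), (180, 587, 185, 206), (200, 589, 192, 207), (220, 591, 201, 208), (240, 594, 211, 210), (260, 597, 222, 211), (280, 600, 236, 214), (300, 604, 252, 216), (320, 661, 438, 178)]
312 [(20, 559, 169, 164), (40, 559, 167, 175), (60, 559, 165, 186), (80, 559, 164, 193), (100, 559, 163, 202), (120, 559, 168, 202), (140, 559, 172, 204), (160, 559, 178, 204), (180, 559, 184, 206), (200, 558, 192, 207), (220, 558, 200, 208), (240, 558, 209, 210), (260, 558, 221, 212), (280, 558, 233, 214), (300, 558, 251, 216), (320, 558, 244, 226)]
420 [(20, 530, 168, 164), (40, 531, 167, 174), (60, 534, 165, 185), (80, 536, 163, 195), (100, 537, 162, 202), (120, 535, 167, 202), (140, 534, 172, 203), (160, 533, 178, 204), (180, 531, 183, 206), (200, 529, 191, 207), (220, 527, 200, 208), (240, 524, 209, 210), (260, 521, 219, 212), (280, 518, 233, 214), (300, 513, 249, 217), (320, 448, 450, 174)]
```

View pics/w11.png

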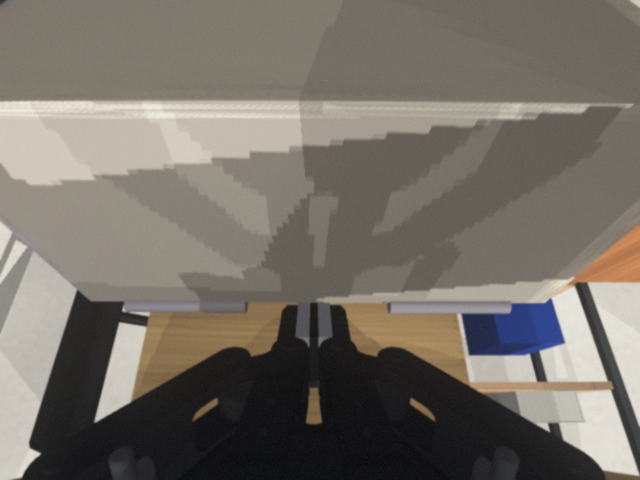

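It has tilted about 9°, the top near edge is at y 163 (expected 164 for a fixed pivot), and the forces are about 8 N. Continuing.

>>> drive_tool(targets=[[[0, 0, 0, 0.3, 0, -0.4, 255], [0, 0, 0, 0.6, 0, -0.8, 255], [0, 0, 0, 0.9, 0, -1.2, 255], [0, 0, 0, 1.2, 0, -1.6, 255], [0, 0, 0, 1.4, 0, -2, 255], [0, 0, 0, 1.7, 0, -2.4, 255], [0, 0, 0, 2, 0, -2.8, 255], [0, 0, 0, 2.3, -0.1, -3.2, 255]]])

```text
time: 20.52
tool_pos: [558.7, 233.6, 217.9]
orientation: [0.659, -0.647, -0.272, -0.269]
contact_force: [-1.5, 1.4, 2.7]
width: -0.001
```

```bash
python3 - <<'E'
from h import *
s=st(); p,d=vision.snapshot("wrist"); cv2.imwrite("pics/w12.png",p[:,:,::-1])
W=cloud("wrist",d,toolT(s)@vision.get_calibration("wrist")["hand_eye"])
for c in (200,312,420):
    print(c,[(r,)+tuple(np.round(W[r,c]).astype(int).tolist()) for r in range(20,340,20) if np.isfinite(W[r,c,2])])
E
```

```text
t 20.52 tcp [558.74  233.578 217.923] q [ 0.027  0.42  -0.003  1.137  0.786 -1.558] F [-1.544  1.389  2.665] w -0.001
[[ 0.014 -1.    -0.011]
 [-0.707 -0.018  0.707]
 [-0.707 -0.002 -0.707]]
200 [(20, 598, 143, 147), (40, 591, 133, 174), (60, 586, 126, 192), (80, 587, 130, 193), (100, 589, 135, 195), (120, 589, 139, 198), (140, 591, 145, 199), (160, 592, 151, 201), (180, 593, 156, 204), (200, 595, 164, 206), (220, 596, 172, 209), (240, 598, 180, 212), (260, 600, 189, 215), (280, 603, 199, 219), (300, 605, 210, 224), (320, 675, 438, 175)]
312 [(20, 560, 142, 149), (40, 560, 133, 173), (60, 560, 126, 192), (80, 560, 130, 194), (100, 560, 135, 194), (120, 560, 139, 197), (140, 560, 143, 200), (160, 560, 151, 201), (180, 560, 156, 204), (200, 560, 162, 207), (220, 560, 171, 209), (240, 559, 179, 212), (260, 559, 188, 215), (280, 559, 199, 219), (300, 559, 209, 224), (320, 559, 205, 233)]
420 [(20, 523, 143, 146), (40, 530, 132, 173), (60, 535, 126, 191), (80, 534, 129, 194), (100, 533, 134, 196), (120, 532, 139, 197), (140, 530, 144, 199), (160, 529, 150, 201), (180, 528, 156, 204), (200, 526, 163, 206), (220, 524, 170, 209), (240, 522, 178, 212), (260, 520, 187, 216), (280, 517, 199, 219), (300, 515, 209, 224), (320, 436, 450, 171)]
```

It is now at about 20.5° with no slip or yaw. I'll ease it past the balance point.

>>> drive_tool(targets=[[[0, 0, 0, 0.3, 0, -0.4, 255], [0, 0, 0, 0.6, 0, -0.7, 255], [0, 0, 0, 0.9, 0, -1, 255], [0, 0, 0, 1.2, 0, -1.3, 255], [0, 0, 0, 1.4, 0, -1.6, 255], [0, 0, 0, 1.6, 0, -1.8, 255], [0, 0, 0, 1.8, 0, -2, 255], [0, 0, 0, 2, -0.1, -2.2, 255]]])

```text
time: 21.58
tool_pos: [560.6, 202.9, 218.8]
orientation: [0.659, -0.648, -0.272, -0.268]
contact_force: [0.3, 0.6, 0.2]
width: 0.002
```

```bash
python3 - <<'E'
from h import *
s=st(); p,d=vision.snapshot("wrist"); cv2.imwrite("pics/w13.png",p[:,:,::-1])
W=cloud("wrist",d,toolT(s)@vision.get_calibration("wrist")["hand_eye"])
for c in (312,):
    print(c,[(r,)+tuple(np.round(W[r,c]).astype(int).tolist()) for r in range(20,340,20) if np.isfinite(W[r,c,2])])
E
```

```text
t 21.57 tcp [560.596 202.881 218.777] q [-0.027  0.432  0.02   1.2    0.783 -1.633] F [0.273 0.559 0.166] w 0.002
[[ 0.013 -1.    -0.011]
 [-0.708 -0.017  0.706]
 [-0.706 -0.002 -0.708]]
312 [(20, 562, 140, 99), (40, 562, 149, 100), (60, 561, 161, 99), (80, 561, 172, 101), (100, 561, 156, 135), (120, 560, 292, 4), (140, 560, 320, 4), (160, 559, 350, 5), (180, 559, 389, 4), (200, 558, 431, 6), (220, 558, 444, 29), (240, 558, 443, 60), (260, 558, 445, 88), (280, 558, 445, 115), (300, 561, 185, 223), (320, 561, 174, 234)]
```

View pics/w13.png

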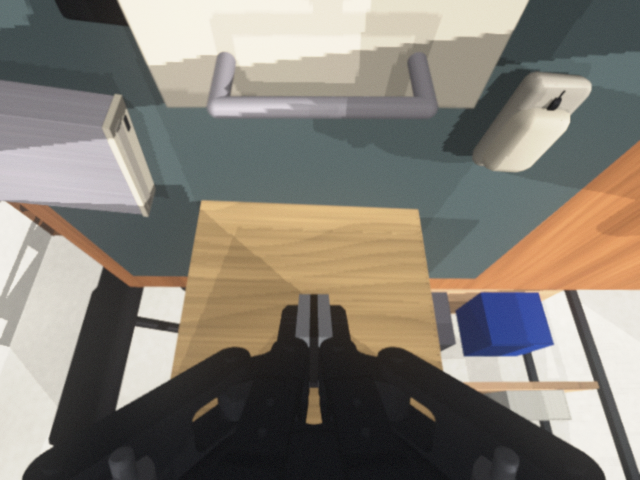

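The PC has fallen and lies cover-up, with the handle bar at (325,105) in the wrist view and its near edge still at y≈195. I'll move to a tool-down pose with the jaws along y above the handle.

```bash
python3 - <<'E'
from h import *
plan(([556,180,290],tilt(20)),([556,160,260],down(91)))
E
```

```text
t 21.62 tcp [560.812 202.594 218.731] q [-0.028  0.432  0.02   1.2    0.783 -1.633] F [-0.021 -0.099 -0.178] w -0.002
[[ 0.013 -1.    -0.01 ]
 [-0.708 -0.017  0.706]
 [-0.706 -0.002 -0.708]]
[556, 180, 290] turn [-0.1 24.9  0. ] shift [-3.44  0.5  -6.64]
[556, 160, 260] turn [35.  35.2 85. ] shift [ 0.1   0.54 -5.92]
```

>>> drive_tool(targets=[[[3.5, 3.5, 8.5, -2, 0, -3, 255], [7, 7, 17, -3, 0, -6, 255], [11, 11, 26, -3, 0, -7, 255], [14.5, 14.5, 35, -2.5, 0, -7, 200], [18, 18, 43, -2, 0.3, -7, 200], [21.5, 21.5, 52, -1.5, 0.5, -7, 150], [25, 25, 61, -1, 0.5, -7, 120], [28.5, 28.5, 69, -0.5, 0.5, -6.5, 120]]])

```text
time: 22.62
tool_pos: [556.5, 160.1, 269.1]
orientation: [-0.145, 0.986, 0.057, 0.058]
contact_force: [-0.6, 0.4, -0.8]
width: 0.527
```

```bash
python3 - <<'E'
from h import *
plan(([556,160,260],down(91)))
E
```

```text
t 22.62 tcp [556.467 160.103 269.114] q [ 0.225  0.283  0.161  1.324  0.104 -0.06 ] F [-0.583  0.408 -0.823] w 0.527
[[-0.952 -0.292  0.098]
 [-0.279  0.952  0.129]
 [-0.13   0.095 -0.987]]
[556, 160, 260] turn [ 6.5  6.7 15.6] shift [ 0.17 -0.08  0.89]
```

>>> drive_tool(targets=[[[3, 3, 7.5, 0, 0, 0.2, 120], [6.5, 6.7, 15.6, 0.2, 0, 0.5, 120], [6.5, 6.7, 15.6, 0.2, -0.1, 0.9, 120], [6.5, 6.7, 15.6, 0.2, -0.1, 0.9, 120]]])

```text
time: 23.12
tool_pos: [555.5, 159.6, 259.1]
orientation: [-0.01, 1.0, 0.0, -0.0]
contact_force: [-0.6, -0.1, -0.3]
width: 0.533
```

```bash
python3 - <<'E'
from h import *
s=st(); p,d=vision.snapshot("wrist"); cv2.imwrite("pics/w14.png",p[:,:,::-1])
W=cloud("wrist",d,toolT(s)@vision.get_calibration("wrist")["hand_eye"])
m=(W[...,2]>120)&(W[...,2]<150)&(abs(W[...,1]-160)<30)&(abs(W[...,0]-556)<90)
P=W[m];print("handle",m.sum(),cv2.minAreaRect(P[:,:2].astype(np.float32)),P.max(0),np.percentile(P[:,2],95))
for x in (520,540,580):
    q=P[abs(P[:,0]-x)<4]
    if len(q): print(x,q[:,1].min(),q[:,1].max(),q[:,2].max())
for n in ("scene","top"):
    p,W,_=snap(n,n+"14")
    m=(W[...,2]>90)&(W[...,2]<112)&(W[...,0]>440)&(W[...,0]<670)&(W[...,1]>-40)&(W[...,1]<215)
    nn,lab,stt,_=cv2.connectedComponentsWithStats(m.astype(np.uint8)); mm=lab==1+np.argmax(stt[1:,4])
    P=W[mm]; print(n,cv2.minAreaRect(P[:,:2].astype(np.float32)),P.min(0),P.max(0),np.median(P[:,2]))
E
```

```text
t 23.12 tcp [555.457 159.607 259.138] q [0.28  0.39  0.3   1.481 0.    0.26 ] F [-0.646 -0.148 -0.281] w 0.533
[[-1.   -0.02 -0.  ]
 [-0.02  1.    0.  ]
 [ 0.    0.   -1.  ]]
handle 1575 ((556.0015869140625, 160.19879150390625), (108.771240234375, 9.778524398803711), 0.7796546220779419) [610.365 165.597 141.845] 140.2525638478405
520 154.79434852984605 164.42081217682454 141.00671490395212
540 155.06913310802415 164.91385267987718 140.95161315538462
580 155.6220986034905 165.04840821935522 141.00659331170982
scene ((557.14697265625, 91.00077819824219), (190.7165985107422, 205.0528564453125), 1.1756095886230469) [460.955 -12.651  90.07 ] [653.195 195.29  111.713] 98.36274396363058
top ((562.08642578125, 40.1636848449707), (192.91307067871094, 104.47392272949219), 1.6138440370559692) [466.307 -12.149  90.097] [658.347  94.798 111.406] 99.66813122838062
```

View pics/w14.png

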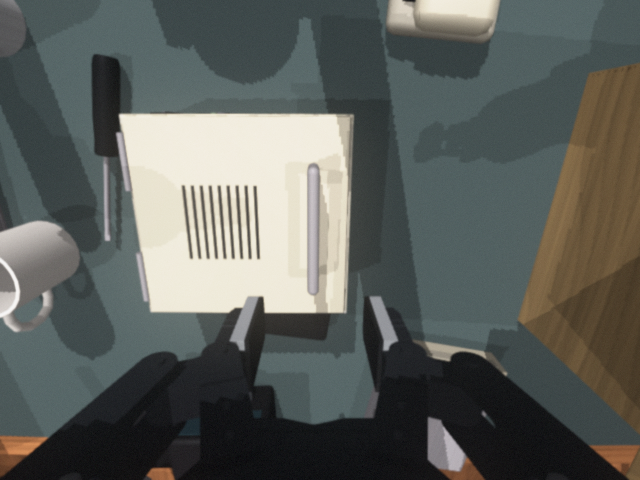

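View pics/scene14.png

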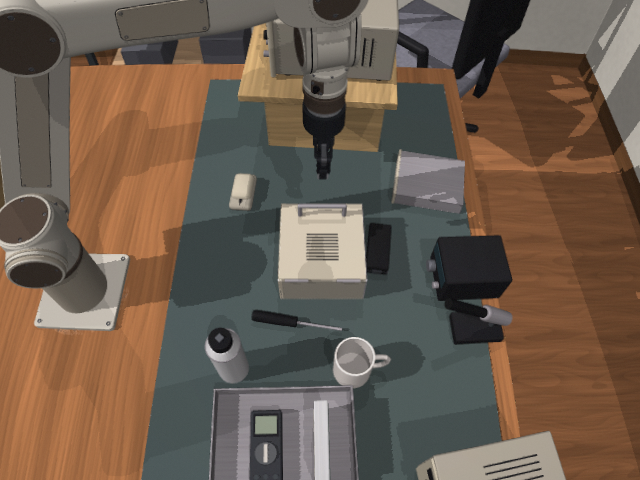

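The PC lies flat at x 461–654, y -12 to 195, clear of the adapter at (378,248). The bar centre is at (556,160,135). I'll grip it lightly.

>>> drive_tool(targets=[[[0, 0, 0, 0, 0.1, 5, 120], [0, 0, 0, 0, 0.1, 9, 120], [0, 0, 0, 0, 0.1, 12, 120], [0, 0, 0, 0, 0.1, 14.2, 120], [0, 0, 0, 0, 0.1, 15.1, 120], [0, 0, 0, 0, 0.1, 15.1, 255], [0, 0, 0, 0, 0.1, 15.1, 255], [0, 0, 0, 0, 0.1, 15.1, 255]]], force=30)

```text
time: 24.28
tool_pos: [556.5, 159.5, 110.7]
orientation: [-0.009, 1.0, -0.001, 0.002]
contact_force: [0.2, -3.1, 2.9]
width: 0.101
```

>>> drive_tool(targets=[[[0, 0, 0, 0, 0, 0, 255], [0, 0, 0, 0, 0, 0, 255], [0, 0, 0, 0, 0, 0, 255]]])

```text
time: 24.65
tool_pos: [556.5, 159.4, 110.7]
orientation: [-0.009, 1.0, -0.001, 0.002]
contact_force: [0.7, -1.9, 0.2]
width: 0.104
```

```bash
python3 - <<'E'
from h import *
s=st()
h=np.array([-5.8,100.]); b0=np.array([160.2,135.])
for be in range(0,96,5):
    a=np.radians(be); d=b0-h; p=h+np.array([d[0]*np.cos(a)-d[1]*np.sin(a),d[0]*np.sin(a)+d[1]*np.cos(a)])-b0
    print(be,"dy",round(p[0]/10,2),"tz",round(-p[1]/10,2))
E
```

```text
t 24.65 tcp [556.52  159.431 110.732] q [ 0.28   0.464  0.02   1.124 -0.002  0.262] F [ 0.748 -1.928  0.194] w 0.104
[[-1.    -0.018  0.004]
 [-0.018  1.    -0.001]
 [-0.004 -0.001 -1.   ]]
0 dy 0.0 tz -0.0
5 dy -0.37 tz -1.43
10 dy -0.86 tz -2.83
15 dy -1.47 tz -4.18
20 dy -2.2 tz -5.47
25 dy -3.03 tz -6.69
30 dy -3.97 tz -7.83
35 dy -5.01 tz -8.89
40 dy -6.13 tz -9.85
45 dy -7.34 tz -10.71
50 dy -8.61 tz -11.47
55 dy -9.95 tz -12.11
60 dy -11.33 tz -12.63
65 dy -12.76 tz -13.02
70 dy -14.21 tz -13.3
75 dy -15.68 tz -13.44
80 dy -17.16 tz -13.46
85 dy -18.64 tz -13.34
90 dy -20.1 tz -13.1
95 dy -21.53 tz -12.73
```

Bar gripped (0.104 is about 9 mm). I'll swing along the arc, keeping the tool vertical so the bar turns in the pads.

>>> drive_tool(targets=[[[0, 0, 0, 0, -0.2, -0.7, 255], [0, 0, 0, 0, -0.4, -1.4, 255], [0, 0, 0, 0, -0.6, -2.1, 255], [0, 0, 0, 0, -0.9, -2.8, 255], [0, 0, 0, 0, -1.2, -3.5, 255], [0, 0, 0, 0, -1.5, -4.2, 255], [0, 0, 0, 0, -1.8, -4.8, 255], [0, 0, 0, 0, -2.2, -5.5, 255]]])

```text
time: 25.65
tool_pos: [556.7, 137.2, 166.0]
orientation: [-0.009, 1.0, -0.001, 0.002]
contact_force: [0.8, -2.1, -5.1]
width: 0.099
```

```bash
python3 - <<'E'
from h import *
st(); p,W,_=snap("scene","s15")
cv2.imwrite("pics/s15c.png",cv2.resize(p[120:330,220:430,::-1],None,fx=3,fy=2.8))
E
```

```text
t 25.65 tcp [556.715 137.178 166.047] q [ 0.243  0.413  0.092  1.247 -0.002  0.225] F [ 0.762 -2.09  -5.133] w 0.099
[[-1.    -0.018  0.004]
 [-0.018  1.    -0.001]
 [-0.004 -0.001 -1.   ]]
```

View pics/s15c.png

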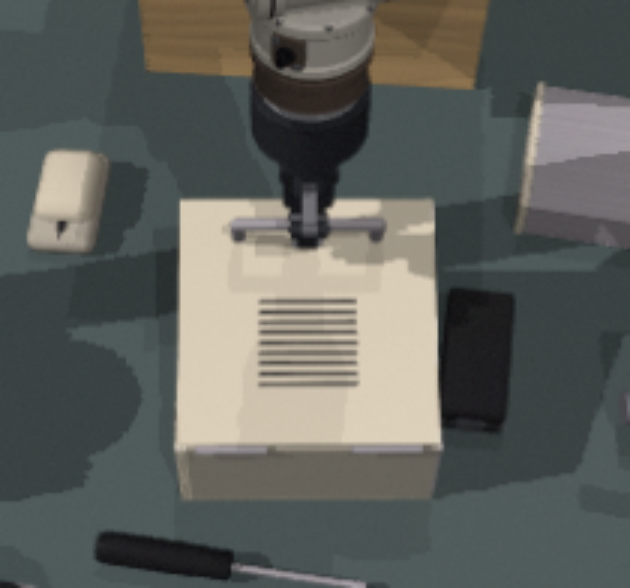

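The cover is opening with the PC still in place. Continuing to about 60°.

>>> drive_tool(targets=[[[0, 0, 0, 0, -0.8, -1.2, 255], [0, 0, 0, 0, -1.8, -2.4, 255], [0, 0, 0, 0, -2.8, -3.4, 255], [0, 0, 0, 0, -3.9, -4.4, 255], [0, 0, 0, 0, -5.1, -5.2, 255], [0, 0, 0, 0, -6.4, -6, 255], [0, 0, 0, 0, -7.7, -6.6, 255], [0, 0, 0, 0, -9.1, -7.2, 255]]])

```text
time: 26.7
tool_pos: [557.9, 45.2, 239.3]
orientation: [-0.009, 1.0, -0.001, 0.002]
contact_force: [0.3, 0.9, -6.1]
width: 0.101
```

```bash
python3 - <<'E'
from h import *
st(); p,W,_=snap("scene","s16")
cv2.imwrite("pics/s16c.png",cv2.resize(p[120:330,220:430,::-1],None,fx=3,fy=2.8))
E
```

```text
t 26.7 tcp [557.859  45.205 239.343] q [ 0.082  0.353  0.195  1.409 -0.001  0.064] F [ 0.279  0.853 -6.129] w 0.101
[[-1.    -0.017  0.004]
 [-0.017  1.    -0.001]
 [-0.004 -0.001 -1.   ]]
```

View pics/s16c.png

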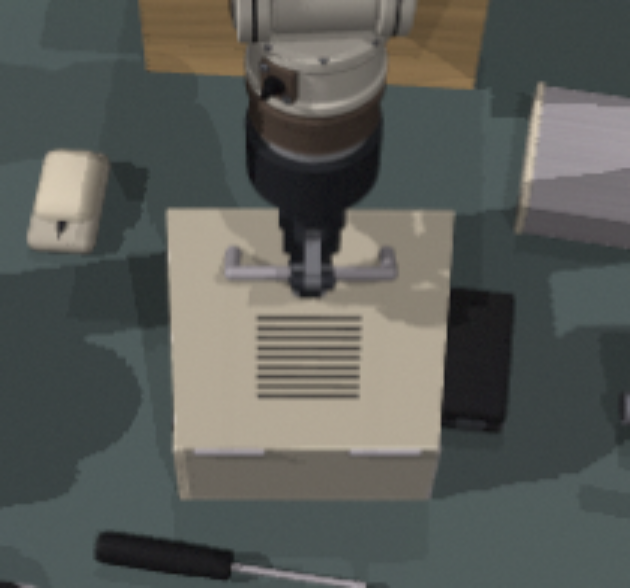

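>>> drive_tool(targets=[[[0, 0, 0, 0, -1.2, -0.3, 255], [0, 0, 0, 0, -2.4, -0.5, 255], [0, 0, 0, 0, -3.6, -0.6, 255], [0, 0, 0, 0, -4.8, -0.7, 255], [0, 0, 0, 0, -6, -0.7, 255], [0, 0, 0, 0, -7.2, -0.6, 255], [0, 0, 0, 0, -8, -0.5, 255], [0, 0, 0, 0, -8.6, -0.4, 255]]])

```text
time: 27.75
tool_pos: [560.0, -43.1, 244.6]
orientation: [-0.008, 1.0, -0.001, 0.003]
contact_force: [-0.6, 3.2, 2.3]
width: 0.098
```

```bash
python3 - <<'E'
from h import *
st(); p,W,_=snap("scene","s17")
cv2.imwrite("pics/s17c.png",cv2.resize(p[120:330,220:430,::-1],None,fx=3,fy=2.8))
m=(W[...,0]>470)&(W[...,0]<640)&(abs(W[...,0]-557)>62)&(W[...,1]>-60)&(W[...,1]<120)&(W[...,2]>115)&(W[...,2]<310)
P=W[m]; print(m.sum()); k=np.polyfit(P[:,2],P[:,1],1); print("cover plane y=",k,"angle deg from vertical",np.degrees(np.arctan(k[0])), P[:,2].min(),P[:,2].max())
p,W,_=snap("wrist","w17")
E
```

```text
t 27.75 tcp [559.976 -43.12  244.555] q [-0.076  0.353  0.209  1.42  -0.002 -0.091] F [-0.615  3.152  2.274] w 0.098
[[-1.    -0.015  0.006]
 [-0.015  1.    -0.002]
 [-0.006 -0.003 -1.   ]]
1123
cover plane y= [  0.005 -10.195] angle deg from vertical 0.30113369712964616 115.00106162252234 293.9742873565564
```

View pics/s17c.png

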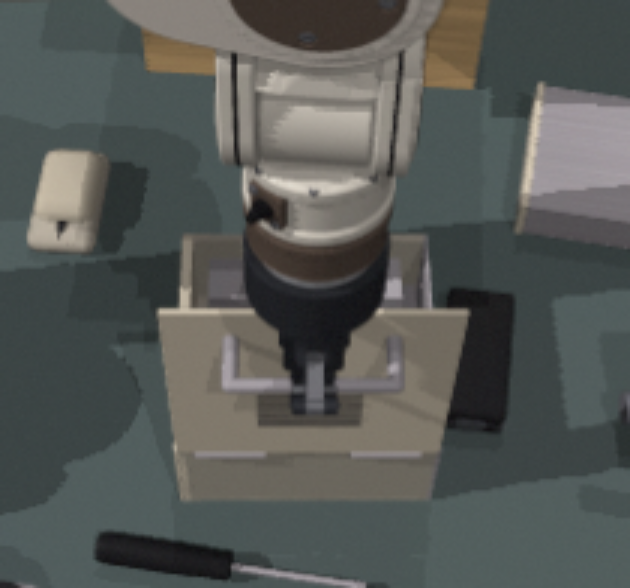

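View pics/w17.png

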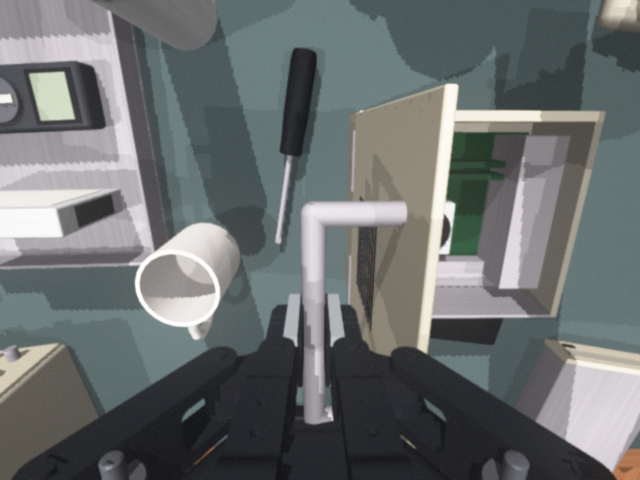

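The cover plane is within 0.3° of vertical and the interior is visible. I'll open the pads only a little, because one finger sits between the bar and the cover, then retreat straight up.

>>> drive_tool(targets=[[[0, 0, 0, 0, 0, 0, 200], [0, 0, 0, 0, 0, 0, 200], [0, 0, 0, 0, 0, 0, 200]]])

```text
time: 28.22
tool_pos: [559.9, -43.6, 243.9]
orientation: [-0.007, 1.0, -0.002, 0.002]
contact_force: [0.0, -0.3, 0.1]
width: 0.215
```

```bash
python3 - <<'E'
from h import *
st(); p,W,_=snap("wrist","w18")
E
```

```text
t 28.23 tcp [559.881 -43.626 243.949] q [-0.076  0.354  0.208  1.42  -0.004 -0.091] F [ 0.012 -0.287  0.142] w 0.215
[[-1.    -0.015  0.005]
 [-0.015  1.    -0.004]
 [-0.005 -0.004 -1.   ]]
```

View pics/w18.png

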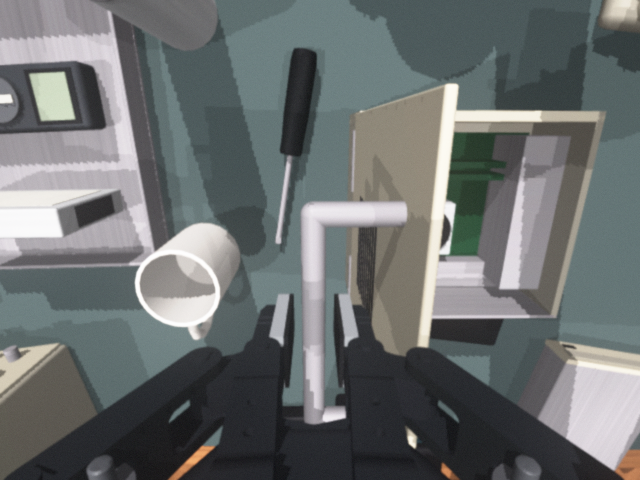

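Free of the bar (force about 0). Retreating.

>>> drive_tool(targets=[[[0, 0, 0, 0, 0, -1, 200], [0, 0, 0, 0, 0, -3, 200], [0, 0, 0, 0, 0, -6, 200], [0, 0, 0, 0, 0, -9, 200], [0, 0, 0, 2, 0, -11, 200], [0, 0, 0, 6, -1, -11, 200], [0, 0, 0, 11, -2, -11, 200], [0, 0, 0, 16, -4, -11, 200]]])

```text
time: 29.28
tool_pos: [398.6, -85.5, 354.2]
orientation: [-0.008, 1.0, -0.002, 0.003]
contact_force: [-0.3, -0.5, 0.3]
width: 0.215
```

>>> drive_tool(targets=[[[0, 0, 0, 4, -3, 0, 200], [0, 0, 0, 6, -6, 0, 200], [0, 0, 0, 6, -8, 0, 200], [0, 0, 0, 6, -8, 0, 200]]])

```text
time: 29.78
tool_pos: [339.8, -167.4, 355.0]
orientation: [-0.007, 1.0, -0.003, 0.004]
contact_force: [-0.1, 0.4, 0.2]
width: 0.214
```

```bash
python3 - <<'E'
from h import *
st(); p,W,_=snap("scene","s19")
m=(W[...,0]>470)&(W[...,0]<640)&(abs(W[...,0]-557)>62)&(W[...,1]>-60)&(W[...,1]<120)&(W[...,2]>115)&(W[...,2]<310)
P=W[m]; k=np.polyfit(P[:,2],P[:,1],1); print("cover deg from vertical",np.degrees(np.arctan(k[0])), P[:,2].max(),m.sum())
obj={"adapter":((640,760),(30,230),(22,45)),"mouse":((310,400),(210,340),(20,50)),"can":((320,430),(-230,-120),(180,205)),"mug":((570,680),(-230,-120),(90,110)),"scr":((390,620),(-100,-20),(13,50)),"drive":((520,620),(-450,-220),(95,120)),"meter":((400,510),(-450,-230),(30,50)),"board":((340,740),(280,360),(290,320))}
for k,(a,b,c) in obj.items():
    m=(W[...,0]>a[0])&(W[...,0]<a[1])&(W[...,1]>b[0])&(W[...,1]<b[1])&(W[...,2]>c[0])&(W[...,2]<c[1])
    if m.sum()<30: print(k,"few");continue
    nn,lab,stt,_=cv2.connectedComponentsWithStats(m.astype(np.uint8)); mm=lab==1+np.argmax(stt[1:,4])
    print(k,np.round(cv2.minAreaRect(W[mm][:,:2].astype(np.float32))[0],1))
p,W,_=snap("top","t19")
E
```

```text
t 29.77 tcp [ 339.819 -167.415  355.04 ] q [-0.456 -0.031  0.03   1.622 -0.002 -0.47 ] F [-0.078  0.449  0.243] w 0.214
[[-1.    -0.014  0.008]
 [-0.014  1.    -0.006]
 [-0.008 -0.006 -1.   ]]
cover deg from vertical 0.20357318000885266 294.1045112565274 1118
adapter [694.  116.5]
mouse [354.4 279.5]
can [ 374.4 -174.9]
mug [ 623.8 -171.8]
scr [504.7 -70. ]
drive [ 560.7 -331.2]
meter [ 453.8 -331.8]
board [542.2 334. ]
```

View pics/s19.png

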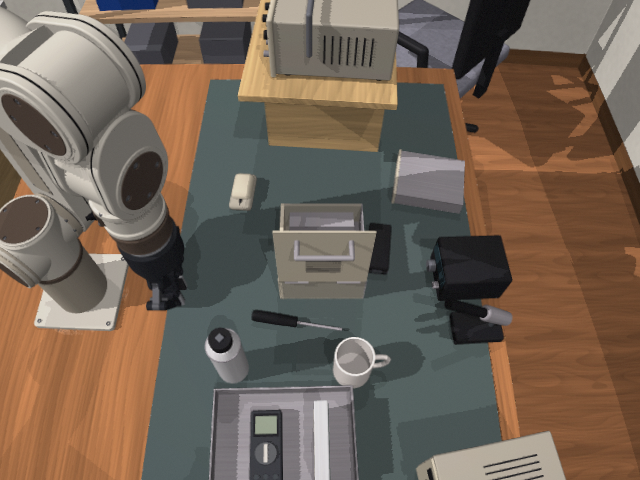

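View pics/t19.png

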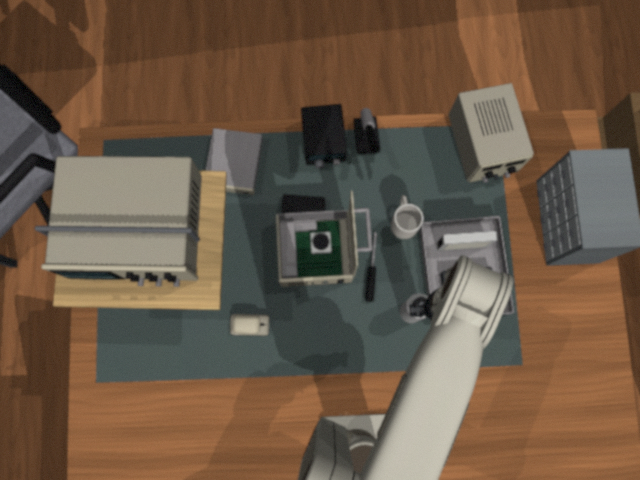

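Cover upright, bystanders within 0.5 mm (the adapter centre reads 2 mm off, with part of it hidden behind the cover), meter and drive in the tray, and the arm clear of everything. Handing in.

```bash
python3 - <<'E'
from cell import ticket
print(ticket.close_job())
E
```

```text
the job is handed in; nothing more can be done
None
```

I handed the job in at about 30 s of the 72 s allowed. The multimeter and the drive are in the tray, the PC lies cover-up where it stood, and the cover is left open.

**Last checks:**
- **Cover:** it stands 0.2° from vertical, and stayed there after I let go.
- **PC:** it tipped about its lower edge with no visible slip. That edge is still at y ≈ 195 mm, and the PC lies clear of the adapter.
- **Tray:** the multimeter lies flat and the drive stands on its long edge, side by side.
- **Other things:** the mouse, can, mug and screwdriver read within 0.5 mm of where they started. The adapter and the riser board read about 2 mm off. The adapter is now partly hidden by the cover, and I put the board's difference down to measurement noise. I felt no contact with the riser.

**What disagreed:**
- **Fingertip position:** both cameras put the shut fingertips about 8–10 mm behind the reported TCP, not 19 mm ahead as the text says. Because of this, my first attempt on the multimeter closed on top of it at about 15 N without moving it. I measured the offset (about 27 mm) and allowed for it from then on.
- **Camera calibration:** the fixed cameras differ from each other by about 3.5 mm in x.

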